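Clamp a glued-up turning blank in the screw press

ROBOT

A 6-joint arm with a two-finger parallel gripper is mounted at the origin on the work surface. World frame = base frame: x ahead of the robot, y to its left, z up, the work surface at z = 0. Lengths are in m, angles in rad, forces in N, time in s.
With the tool pointing down it reaches from about 0.375 to 0.9 m from the base axis. Payload 3.1 kg.
Tool frame: the origin (TCP) lies midway between the tips of the shut fingers; the grasp point (between the pads) lies 19 mm behind it; z points along the fingers, x is the direction in which the jaws open and shut, and the axes are right-handed (so a half turn about z gives the same grasp; the last joint's range is limited). The gripper opens to 87 mm and grips with 3 to 60 N. Pads are 19 mm wide; open, the fingers measure 117 mm over their backs; the gripper's body (75 mm by 190 mm) begins 51 mm behind the grasp point.
Start: joints at [-1.458, 0.527, 1.433, -0, 1.181, -0.178], TCP at [0.18, -0.599, 0.223] pointing down, gripper open.
Joint ranges: [-3.08, 3.08], [-0.75, 2.2], [0.22, 2.44], [-1.43, 4.57], [0, 2.65], [-2.85, 2.85]. Speed limits (rad/s): [2.79, 2.79, 3.14, 3.14, 3.14, 3.14].

INTERFACE

Orientations are given as a unit quaternion [x, y, z, w].
In Python, from rig import * gives the robot as it stands.
- The arm moves only by the tool drive_tool, never from a script. Its argument "plan" is a list of rows, each an object with "offset": the shift along the tool's x, y, z in cm, a list of three; "delta_rot": the turn, a rotation vector about the tool's x, y, z in degrees, a list of three; "jaw": the finger opening in cm, from 0 to 8.7. In form: [{"offset": [dx, dy, dz], "delta_rot": [wx, wy, wz], "jaw": jaw}, ...]. A call has exactly 8 rows; each row is the pose to reach, as a shift and turn from the pose commanded when the call began, along the tool's axes at that moment; what a row does not reach only later rows make up. A row lasts 1/12 s, in which the tool goes at most 41.7 mm and 7.16 degrees, less where a joint would pass 70% of its speed; a pose out of reach is approached as far as the arm can. A call with a gripper value outside its range is refused whole. The fingers move at their own pace and stop on an object; "squeeze" is the grip in N (left out, the last holds). Time passes only in rows, so rows that repeat a pose let the fingers close, or fill a call up. It gives the time, the measured TCP pose, the force and the opening at its end, in the units of the state.
- get_obs(): the state, without advancing time (a new reading comes with each control period).
- camera(name): name is "scene" or "top" or "wrist"; returns the picture (400x640x3 uint8, red, green, blue); there is no depth.
- calibration(name): a dict with "K" (3x3 intrinsics, pixels), "pose" (4x4, takes a point from camera to world coordinates); the wrist camera has in their place "tool_from_camera" (4x4, takes a point from camera to tool coordinates, whose origin is the TCP and whose axes are the tool frame's). Camera axes: x right, y down, z forward; pixel columns grow to the right and rows downward; lengths in m; the calibration is good to about 2 mm. A picture is of the moment at which its call begins: read the wrist's pose just before it. calibration takes no time and is no camera call.
- hand_in(): hands the job in, once; it reports no verdict.
The state is a dict: "time": time; "q": joint angles; "joint_velocities": joint speeds; "joint_torque": joint torques, N m; "position": TCP position; "tool_rot": TCP orientation; "ft_force": force on the tool from outside, world axes, zero at the start; "moment": the same for the moment, N m; "grip_width": finger opening in m.
Only numpy, scipy, OpenCV 4.12 (cv2) and the standard library are available. Lean on these libraries where they do the work, as an engineer would, in place of code of your own. Each camera call takes 0.05 s, during which the arm holds its last target.

TASK

Slide the laminated wooden blank along the press bed, in between the two low fences, until its far end is fully home against the column; push gently. Then turn the round knob on top of the press clockwise, letting your grip sink along with it as it screws down so that the knob is never dragged up off its collar, until the pad presses firmly on the blank, about 25 N by feel and never over 60 N. Let go and leave everything else on the bench where it is.

Things in the scene. Friction and masses are not known exactly. Their poses are not given: they have to be found in the camera images.
- blank_mid (a point): centre of the loose turning blank: a square-edged bar of three glued strips of wood (pale, dark, pale), 165 long (x) x 50 wide (y) x 40 high (z) mm, about 0.24 kg. It starts lying on the press bed in front of the fences, a little skewed. The point is at its middle, half-way up; its x axis runs along the bar.
- seat (a point): where the blank's centre is when the blank is fully home in the green and steel gluing press: a point fixed on the press, 40 mm above the table. Its x axis points along the bed from the open end to the column, z up. The bed is a flat steel plate, top 20 mm above the table, 130 mm wide, from 232 mm before (-x) this point to 138 mm beyond it.
- stop_face (a point): middle of the column's flat face that the blank's far end must meet, 82.5 mm beyond the seat point; axes as the seat. Two parallel steel fences, 53 mm apart inside (the blank is 50 mm), 12 mm thick and 22 mm high over the bed, run back from this face for 75 mm.
- mouth (a point): middle of the flared mouth in front of the fences, at the top edge of its cheeks (42 mm above the table), 105 mm before the stop face; axes as the seat. Here it is about 76 mm wide outside and 65 mm inside, narrowing to 53 mm at the fences 30 mm further on.
- head (a point): on the screw axis, underside of the round head (44 mm diameter) in which the screw runs, 98 mm above the table, 27.5 mm beyond the seat point; axes as the seat. The head's top is 144 mm above the table; a 46 mm wide overarm joins it to the column. It stands over the blank and must be left room.
- knob_mid (a point): centre, half-way up, of the round black fluted knob on top of the screw: 40 mm diameter, 30 mm high, axis vertical, free all round, at 172 to 185 mm above the table. Clockwise seen from above lowers knob, screw and pad together by 24 mm per full turn (3.8 mm per radian). Turning takes about 0.2 N m of friction plus 0.0038 N m per newton of pad force; it stays where it is left.
- knob (a joint): height (m) by which the knob is dragged up off its spring-loaded collar: 0 seated, where it belongs; a spring holds it down (4 N, plus 2 N per mm), at most 6 mm. It must stay below 3 mm at all times.
- pad_face (a point): centre of the underside of the black round pad (34 mm diameter) at the lower end of the screw; it does not turn. At the start it is 7 to 11 mm above the level of the blank's top. The pad is sprung on the screw: once it touches, the pad force grows by about 40 N per mm of further screw travel (15 N per 0.1 rad). The holding torque read while standing still may, after a slight overrun, be 0.4 N m below the turning torque; it rises with pad force all the same.
There are look-alikes about, which are no part of the job. What is shaped like the part that bears blank_mid but green or yellow is not meant.

How it is judged:
On the way, in this order (a step that is already met when the one before it is completed fails the run):
1. the blank is fully home against the column, between the fences (x of blank_mid in the frame of seat between -0.0025 and 0.004 m and y of blank_mid in the frame of seat between -0.004 and 0.004 m and angle between the x axis of blank_mid and the x axis of seat, either way round below 0.05 rad and z of blank_mid in the frame of seat below 0.004 m), for 0.2 s.
2. the pad presses the blank with over 14 N (contact force between pad and blank above 14 N), for 0.2 s.
At the end, for the whole second after the job is handed in: The blank is home (within 2.5 mm of the stop, 4 mm sideways, 0.05 rad), at rest, the pad presses on it with 14 to 40 N, and the knob is seated on its collar (under 1.5 mm) and released (all of step 1 and contact force between pad and blank between 14 and 40 N and value of joint knob below 0.0015 m and linear speed of blank below 0.01 m/s); the robot touches nothing.
It fails at once if the pad crushes the glue line (over 60 N) (contact force between pad and blank above 60 N).
It fails at once if the blank is rammed against the column (over 35 N) (contact force between blank and column above 35 N).
It fails at once if the knob is dragged 3 mm or more up off its collar (value of joint knob above 0.003 m).
It fails at once if a bystander is disturbed (distance of any of glue, offcut_a, offcut_b, mallet, bowl, tape, brush, tin from where it was at the start of the episode above 0.03 m).
It also fails if it takes over 69 s, if anything falls off the work surface, if the arm or the gripper's body presses on something with over 40 N, if the wrist force passes 120 N, or if a joint passes its speed limit or range.

## Working session

There is one attempt and no reset: what is moved stays moved. The work goes in short steps, Python scripts to look and compute and a tool call to move; the robot and the scene stay as the last step left them, time stands still between calls to the robot, and variables do not carry over. Pictures are saved under pics/ and viewed, and the job is handed in when it is done.

Besides the shell and the picture viewer there is one more tool, called after ">>>" as name(argument=value, ...), one argument or row to a line, values as JSON. drive_tool: Moves the arm, as the interface text tells. Its arguments: {"type":"object","properties":{"plan":{"type":"array","items":{"type":"object","properties":{"offset":{"type":"array","items":{"type":"number"}},"delta_rot":{"type":"array","items":{"type":"number"}},"jaw":{"type":"number"}}}},"squeeze":{"type":"number"}},"required":["plan"]}

```bash
mkdir -p pics; ls
python3 - <<'E'
from rig import *
import cv2,numpy as np
o=get_obs();print(o)
for n in("scene","top","wrist"):
    cv2.imwrite(f"pics/{n}0.png",camera(n)[:,:,::-1])
    print(n,calibration(n))
E
```

```text
pics
{'time': 0.0, 'q': array([-1.45749903e+00,  5.28441483e-01,  1.43388563e+00, -4.03652895e-05,
        1.18139342e+00, -1.78531590e-01]), 'joint_velocities': array([-0.00076289,  0.00169912, -0.00038477, -0.00149924, -0.00118025,
       -0.00039192]), 'joint_torque': array([ 3.57149020e-04, -4.40044284e+01, -1.76591420e+01,  6.30803942e-02,
        5.82025596e-02, -1.71801908e-04]), 'position': array([ 0.17973014, -0.59784361,  0.2215921 ]), 'tool_rot': array([ 8.02408102e-01, -5.96774753e-01, -7.41005599e-04, -7.63693750e-04]), 'ft_force': array([-0.65686189, -0.66547899, -0.51383731]), 'moment': array([0.02669083, 0.01325703, 0.01028345]), 'grip_width': 0.0867900552319497}
scene {'K': array([[404.46803592,   0.        , 323.04041204],
       [  0.        , 404.46803592, 191.69196385],
       [  0.        ,   0.        ,   1.        ]]), 'pose': array([[ 0.04851139,  0.82111227, -0.56870141,  1.20783968],
       [ 0.99870719, -0.03121946,  0.04011594,  0.17083873],
       [ 0.01518514, -0.56991227, -0.82156522,  1.08304797],
       [ 0.        ,  0.        ,  0.        ,  1.    
[... 256 characters left out ...]
98068 , -0.01741886,  0.00910705,  0.24339267],
       [-0.00630623, -0.15456864, -0.98796193,  1.13134119],
       [ 0.        ,  0.        ,  0.        ,  1.        ]])}
wrist {'K': array([[341.81526551,   0.        , 321.27668488],
       [  0.        , 341.81526551, 198.74342686],
       [  0.        ,   0.        ,   1.        ]]), 'tool_from_camera': array([[ 9.99999557e-01,  9.28242208e-04, -1.56588923e-04,
        -4.29316605e-04],
       [-8.57430004e-04,  9.66812275e-01,  2.55486379e-01,
        -6.95957920e-02],
       [ 3.88545334e-04, -2.55486132e-01,  9.66812642e-01,
        -1.62780155e-01],
       [ 0.00000000e+00,  0.00000000e+00,  0.00000000e+00,
         1.00000000e+00]])}
```

View pics/scene0.png

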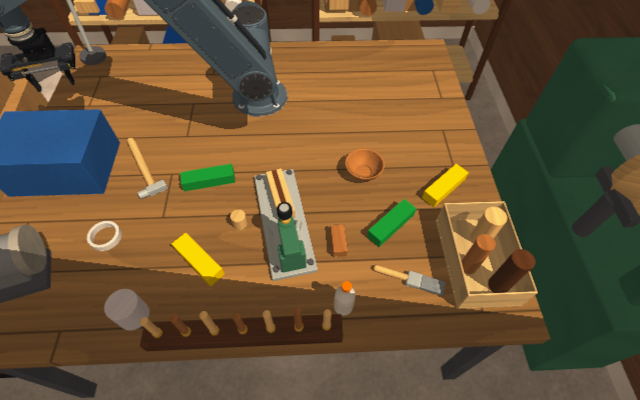

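View pics/top0.png

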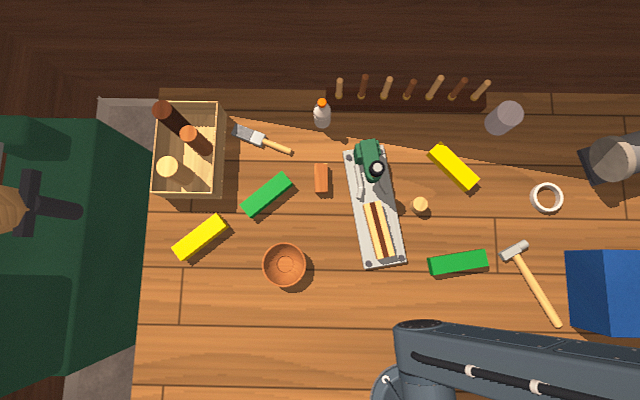

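View pics/wrist0.png

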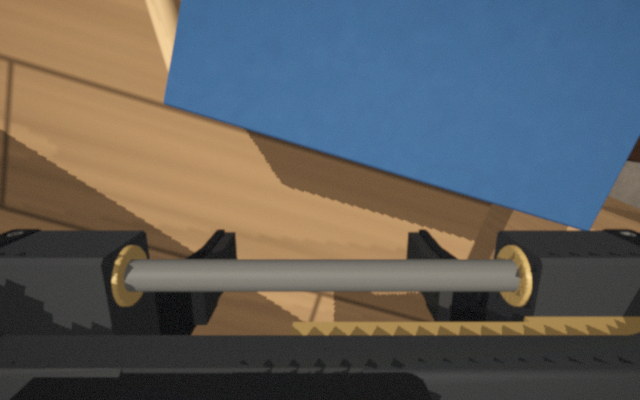

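The scene shows the press in the middle: top view, bed about (345–405, 145–270), knob at (377,168), blank at (380,230). The wrist camera shows the blue box, which is not needed. Next I zoom in.

Run:
```python
import cv2
a=cv2.imread("pics/top0.png")[125:285,320:430];cv2.imwrite("pics/topc.png",cv2.resize(a,None,fx=3.7,fy=3.7,interpolation=cv2.INTER_CUBIC))
a=cv2.imread("pics/scene0.png")[155:285,220:350];cv2.imwrite("pics/scc.png",cv2.resize(a,None,fx=4.5,fy=4.5,interpolation=cv2.INTER_CUBIC))
```

```text
(no output)
```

View pics/topc.png

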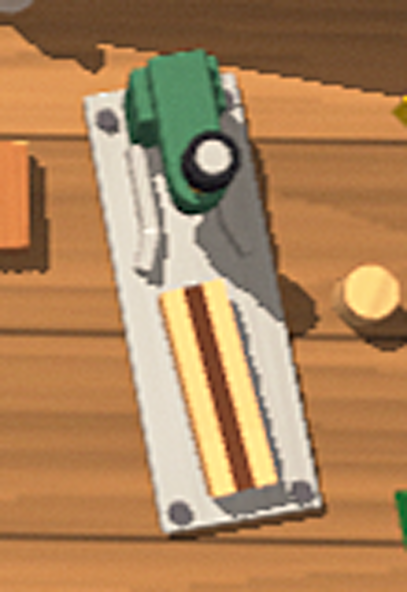

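View pics/scc.png

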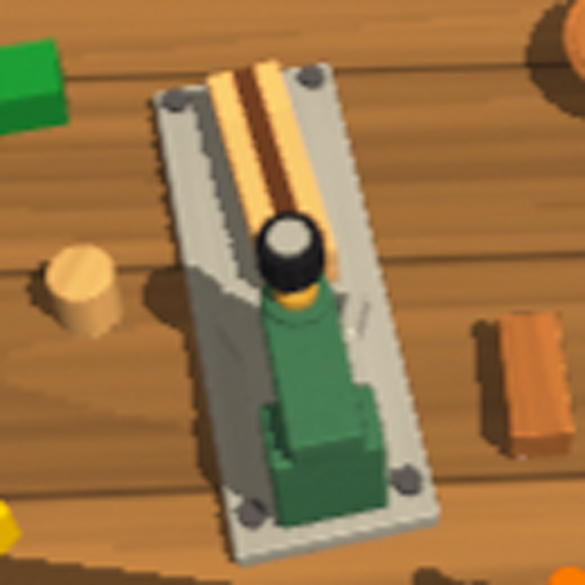

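```bash
cat > h.py <<'E'
from rig import *
import numpy as np,cv2
from scipy.spatial.transform import Rotation as R
def ray(K,T,uv):
    d=T[:3,:3]@np.linalg.solve(K,[uv[0],uv[1],1.]);return T[:3,3],d/np.linalg.norm(d)
def onz(n,uv,z,T=None):
    c=calibration(n); T=c["pose"] if T is None else T
    p,d=ray(c["K"],T,uv); return p+d*(z-p[2])/d[2]
def wristT(o=None):
    o=o or get_obs(); T=np.eye(4);T[:3,:3]=R.from_quat(o["tool_rot"]).as_matrix();T[:3,3]=o["position"]
    return T@calibration("wrist")["tool_from_camera"]
def proj(n,P,T=None):
    c=calibration(n); T=c["pose"] if T is None else T
    q=c["K"]@(np.linalg.inv(T)@np.r_[P,1])[:3]; return q[:2]/q[2]
def cross(rs):
    A=0;b=0
    for p,d in rs:
        M=np.eye(3)-np.outer(d,d);A=A+M;b=b+M@p
    return np.linalg.solve(A,b)
E
python3 - <<'E'
from h import *
np.set_printoptions(precision=4,suppress=True)
t=lambda x,y:(320+x/3.7,125+y/3.7)
s=lambda x,y:(220+x/4.5,155+y/4.5)
bt=[(86,98),(240,74),(163,527),(321,506)]
bs=[(433,512),(236,545),(328,65),(155,93)]
names=["farL","farR","nearL","nearR"]
P=[onz("top",t(*a),.02) for a in bt];Q=[onz("scene",s(*a),.02) for a in bs]
for n,a,b in zip(names,P,Q):print(n,a,b)
for S in(P,Q):
    S=np.array(S)
    ax=S[0]+S[1]-S[2]-S[3];yaw=np.arctan2(ax[1],ax[0]);c=S.mean(0);u=np.array([np.cos(yaw),np.sin(yaw),0])
    print("yaw",yaw,"len",np.linalg.norm(ax)/2,"w",np.linalg.norm(S[0]+S[2]-S[1]-S[3])/2,"seat",c+u*(232-185)/1000)
# blank top corners z=.06
for n,f,pts in(("top",t,[(160,293),(228,280),(210,497),(277,484)]),("scene",s,[(208,77),(277,62)])):
    for a in pts: print("blank",n,a,onz(n,f(*a),.06))
K=cross([ray(calibration("top")["K"],calibration("top")["pose"],t(212,155)),ray(calibration("scene")["K"],calibration("scene")["pose"],s(290,235))])
print("knob cap",K)
E
```

```text
farL [0.7343 0.19   0.02  ] [0.7359 0.1906 0.02  ]
farR [0.7575 0.0596 0.02  ] [0.7528 0.0678 0.02  ]
nearL [0.3784 0.1245 0.02  ] [0.3784 0.127  0.02  ]
nearR [ 0.3974 -0.0028  0.02  ] [0.3996 0.0011 0.02  ]
yaw 0.1766722587286496 len 0.36369378912976896 w 0.13054112778474702 seat [0.6132 0.1011 0.02  ]
yaw 0.18140016574244774 len 0.36135394059744236 w 0.1258454556048274 seat [0.6129 0.1051 0.02  ]
blank top (160, 293) [0.5629 0.1314 0.06  ]
blank top (228, 280) [0.5743 0.0772 0.06  ]
blank top (210, 497) [0.4031 0.0923 0.06  ]
blank top (277, 484) [0.414 0.04  0.06 ]
blank scene (208, 77) [0.4172 0.044  0.06  ]
blank scene (277, 62) [0.4055 0.0925 0.06  ]
knob cap [0.6414 0.1107 0.2   ]
```

Bed and blank pose agree between the views (seat ≈ (0.613, 0.103), yaw ≈ 0.18). Moving up and over first.

```bash
cat >> h.py <<'E'
np.set_printoptions(precision=4,suppress=True)
def delta(p,yaw,o=None):
    """offset (cm, tool axes) and delta_rot (deg) to a tool-down pose with jaw axis at yaw"""
    o=o or get_obs(); Rc=R.from_quat(o["tool_rot"])
    off=Rc.inv().apply(np.array(p)-o["position"])*100
    x=np.array([np.cos(yaw),np.sin(yaw),0]);z=np.array([0,0,-1.]);Rt=R.from_matrix(np.c_[x,np.cross(z,x),z])
    rv=np.degrees((Rc.inv()*Rt).as_rotvec()); return off,rv
def show(p,yaw): 
    a,b=delta(p,yaw);print("off",a.round(2),"rot",b.round(2))
E
python3 - <<'E'
from h import *
show((.43,-.30,.30),0.2); show((.45,.075,.27),1.81)
E
```

```text
off [-21.35 -32.54  -7.78] rot [ -0.08   0.06 -84.74]
off [-56.69 -45.24  -4.71] rot [  -0.15   -0.02 -176.99]
```

>>> drive_tool(
  plan=[
    {"offset":[0,0,-4],"delta_rot":[0,0,-7],"jaw":8.5},
    {"offset":[0,0,-8],"delta_rot":[0,0,-14],"jaw":8.5},
    {"offset":[-3,-4,-8],"delta_rot":[0,0,-21],"jaw":8.5},
    {"offset":[-5,-8,-8],"delta_rot":[0,0,-28],"jaw":8.5},
    {"offset":[-7,-11,-8],"delta_rot":[0,0,-35],"jaw":8.5},
    {"offset":[-9,-14,-8],"delta_rot":[0,0,-42],"jaw":8.5},
    {"offset":[-11,-17.5,-8],"delta_rot":[0,0,-49],"jaw":8.5},
    {"offset":[-13,-21,-8],"delta_rot":[0,0,-56],"jaw":8.5},
  ],
)

```text
time: 0.82
position: [0.3443, -0.4117, 0.3024]
tool_rot: [0.989, -0.148, -0.0, -0.0]
ft_force: [0.7, -0.3, 0.2]
grip_width: 0.0851
```

Run:
```python
from h import *
show((.45,.075,.27),1.81)
```

```text
off [ -4.09 -49.64   3.26] rot [  -0.03   -0.02 -120.67]
```

>>> drive_tool(
  plan=[
    {"offset":[-1,-4,0],"delta_rot":[0,0,-7],"jaw":8.5},
    {"offset":[-2,-8,0],"delta_rot":[0,0,-14],"jaw":8.5},
    {"offset":[-2.5,-12,0],"delta_rot":[0,0,-21],"jaw":8.5},
    {"offset":[-3,-16,0],"delta_rot":[0,0,-28],"jaw":8.5},
    {"offset":[-3.5,-20,0],"delta_rot":[0,0,-35],"jaw":8.5},
    {"offset":[-4,-24,0],"delta_rot":[0,0,-42],"jaw":8.5},
    {"offset":[-4,-28,0],"delta_rot":[0,0,-49],"jaw":8.5},
    {"offset":[-4,-32,0],"delta_rot":[0,0,-56],"jaw":8.5},
  ],
)

```text
time: 1.48
position: [0.4, -0.0942, 0.3026]
tool_rot: [0.943, 0.334, 0.0, 0.0]
ft_force: [0.8, 0.0, -0.1]
grip_width: 0.0851
```

Run:
```python
from h import *
show((.45,.075,.27),1.81)
```

```text
off [ 14.53 -10.     3.26] rot [  0.    -0.   -64.68]
```

>>> drive_tool(
  plan=[
    {"offset":[2,-1.5,0.5],"delta_rot":[0,0,-7],"jaw":8.5},
    {"offset":[4,-3,1],"delta_rot":[0,0,-14],"jaw":8.5},
    {"offset":[6,-4,1.5],"delta_rot":[0,0,-21],"jaw":8.5},
    {"offset":[8,-5.5,2],"delta_rot":[0,0,-28],"jaw":8.5},
    {"offset":[10,-7,2.5],"delta_rot":[0,0,-35],"jaw":8.5},
    {"offset":[12,-8.5,3],"delta_rot":[0,0,-42],"jaw":8.5},
    {"offset":[14,-9.5,3.2],"delta_rot":[0,0,-49],"jaw":8.5},
    {"offset":[14.5,-10,3.2],"delta_rot":[0,0,-56],"jaw":8.5},
  ],
)

```text
time: 2.15
position: [0.4516, 0.0749, 0.27]
tool_rot: [0.674, 0.738, 0.0, -0.0]
ft_force: [-0.0, 0.2, -0.3]
grip_width: 0.0853
```

>>> drive_tool(
  plan=[
    {"offset":[0,0,0],"delta_rot":[0,0,-7],"jaw":8.5},
    {"offset":[0,0,0],"delta_rot":[0,0,-8.7],"jaw":8.5},
    {"offset":[0,0,0],"delta_rot":[0,0,-8.7],"jaw":8.5},
    {"offset":[0,0,0],"delta_rot":[0,0,-8.7],"jaw":8.5},
    {"offset":[0,0,0],"delta_rot":[0,0,-8.7],"jaw":8.5},
    {"offset":[0,0,0],"delta_rot":[0,0,-8.7],"jaw":8.5},
    {"offset":[0,0,0],"delta_rot":[0,0,-8.7],"jaw":8.5},
    {"offset":[0,0,0],"delta_rot":[0,0,-8.7],"jaw":8.5},
  ],
)

```text
time: 2.82
position: [0.451, 0.0724, 0.2706]
tool_rot: [0.62, 0.785, 0.0, 0.0]
ft_force: [0.3, -0.9, 0.8]
grip_width: 0.0849
```

Run:
```python
from h import *
o=get_obs();T=wristT(o);im=camera("wrist");np.save("T1.npy",T);print(o["q"],o["position"],o["ft_force"])
cv2.imwrite("pics/w1.png",im[:,:,::-1])
```

```text
[-0.0864  0.2354  1.7749  0.      1.1312 -1.8907] [0.451  0.0724 0.2706] [ 0.2765 -0.918   0.8349]
```

View pics/w1.png

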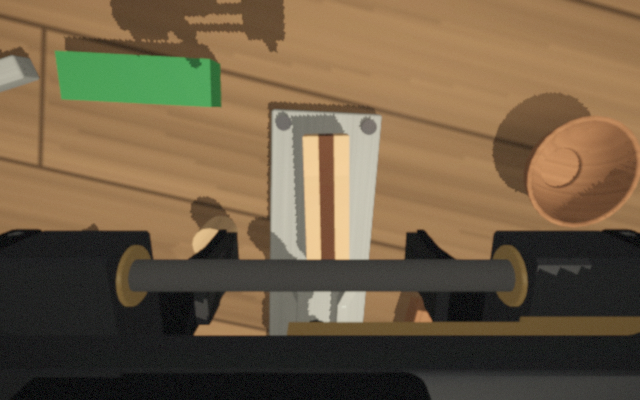

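The wrist view shows the bed's open end at (271,110)–(381,113), and the blank's rear edge at (304,136)–(349,135) with its stripes running down to about row 258.

Run:
```python
from h import *
T=np.load("T1.npy")
for n,a,z in(("rear L",(304,136),.06),("rear R",(349,135),.06),("mid L",(308,255),.06),("mid R",(349.5,255),.06),("bed L",(271,110),.02),("bed R",(381,113),.02)):
    print(n,onz("wrist",a,z,T))
im=cv2.imread("pics/w1.png");cv2.imwrite("pics/w1c.png",cv2.resize(im[95:345,250:400],None,fx=2.4*1.0,fy=2.4,interpolation=cv2.INTER_CUBIC))
```

```text
rear L [0.4153 0.0454 0.06  ]
rear R [0.4031 0.0923 0.06  ]
mid L [0.5495 0.0804 0.06  ]
mid R [0.5381 0.1281 0.06  ]
bed L [ 0.3985 -0.      0.02  ]
bed R [0.3718 0.1262 0.02  ]
```

View pics/w1c.png

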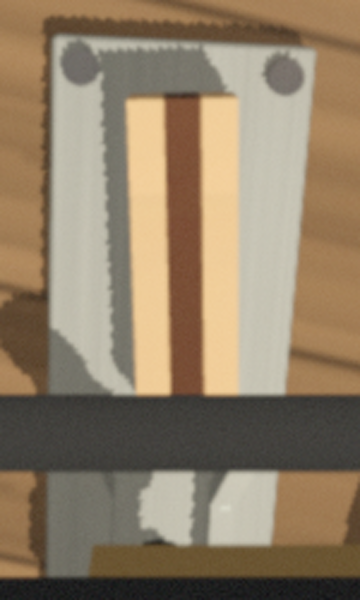

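Run:
```python
from h import *
show((.4355,.0755,.026),1.823)
```

```text
off [ 0.66 -1.44 24.46] rot [ 0.    0.   -1.06]
```

>>> drive_tool(
  plan=[
    {"offset":[0.66,-1.44,4],"delta_rot":[0,0,-1],"jaw":8.5},
    {"offset":[0.66,-1.44,8],"delta_rot":[0,0,-1],"jaw":8.5},
    {"offset":[0.66,-1.44,11],"delta_rot":[0,0,-1],"jaw":8.5},
    {"offset":[0.66,-1.44,14],"delta_rot":[0,0,-1],"jaw":8.5},
    {"offset":[0.66,-1.44,16],"delta_rot":[0,0,-1],"jaw":8.5},
    {"offset":[0.66,-1.44,17],"delta_rot":[0,0,-1],"jaw":8.5},
    {"offset":[0.66,-1.44,17],"delta_rot":[0,0,-1],"jaw":8.5},
    {"offset":[0.66,-1.44,17],"delta_rot":[0,0,-1],"jaw":8.5},
  ],
)

```text
time: 3.53
position: [0.4354, 0.0755, 0.1002]
tool_rot: [0.613, 0.79, -0.0, -0.0]
ft_force: [-0.1, 1.4, 0.2]
grip_width: 0.0843
```

Run:
```python
from h import *
show((.4355,.0755,.026),1.823)
o=get_obs();T=wristT(o);im=camera("wrist");np.save("T2.npy",T);print(o["q"],o["position"],o["ft_force"])
cv2.imwrite("pics/w2.png",im[:,:,::-1])
```

```text
off [-0.01  0.02  7.42] rot [-0.06 -0.02 -0.05]
[-0.0821  0.5076  1.9943  0.      0.6409 -1.9044] [0.4354 0.0755 0.1002] [-0.0637  1.4079  0.1659]
```

View pics/w2.png

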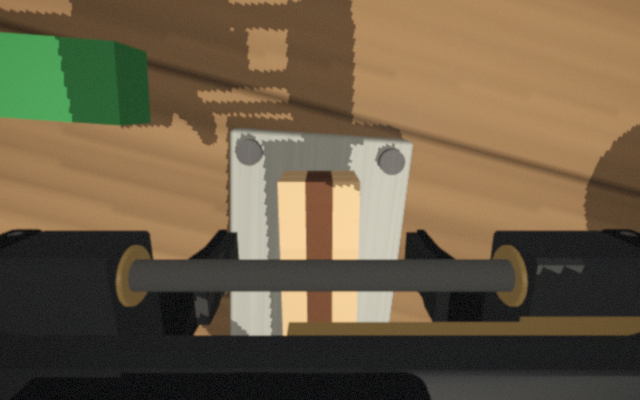

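The blank (cols 278–359, rear end at row ~180) is centred between the fingers. Descending and gripping softly.

>>> drive_tool(
  plan=[
    {"offset":[0,0,3],"delta_rot":[0,0,0],"jaw":8.5},
    {"offset":[0,0,5.5],"delta_rot":[0,0,0],"jaw":8.5},
    {"offset":[0,0,7],"delta_rot":[0,0,0],"jaw":8.5},
    {"offset":[0,0,7.4],"delta_rot":[0,0,0],"jaw":8},
    {"offset":[0,0,7.4],"delta_rot":[0,0,0],"jaw":7},
    {"offset":[0,0,7.4],"delta_rot":[0,0,0],"jaw":6},
    {"offset":[0,0,7.4],"delta_rot":[0,0,0],"jaw":4.5},
    {"offset":[0,0,7.4],"delta_rot":[0,0,0],"jaw":4.5},
  ],
  squeeze=8,
)

```text
time: 4.25
position: [0.4364, 0.0756, 0.0277]
tool_rot: [0.613, 0.79, 0.001, 0.001]
ft_force: [-0.1, 0.3, -0.3]
grip_width: 0.0605
```

Run:
```python
from h import *
o=get_obs();print(o["position"],o["ft_force"],o["grip_width"])
S=np.array([.613,.103]);y=.18;u=np.array([np.cos(y),np.sin(y)]);n=np.array([-u[1],u[0]])
print((o["position"][:2]-S)@u,(o["position"][:2]-S)@n)
```

```text
[0.4364 0.0756 0.0277] [-0.1301  0.3153 -0.2994] 0.06054260390271854
-0.1786691353771743 0.0046259418379963925
```

>>> drive_tool(
  plan=[
    {"offset":[0,0,0],"delta_rot":[0,0,0],"jaw":4.5},
    {"offset":[0,0,0],"delta_rot":[0,0,0],"jaw":4.5},
    {"offset":[0,0,0],"delta_rot":[0,0,0],"jaw":4.5},
    {"offset":[0,0,0],"delta_rot":[0,0,0],"jaw":4.5},
    {"offset":[-0.1,0,0],"delta_rot":[0,0,1],"jaw":4.5},
    {"offset":[-0.2,0,0],"delta_rot":[0,0,2],"jaw":4.5},
    {"offset":[-0.35,0,0],"delta_rot":[0,0,3],"jaw":4.5},
    {"offset":[-0.45,0,0],"delta_rot":[0,0,4],"jaw":4.5},
  ],
)

```text
time: 4.92
position: [0.4364, 0.0717, 0.0273]
tool_rot: [0.64, 0.768, 0.0, -0.0]
ft_force: [-0.6, 3.5, 7.1]
grip_width: 0.0502
```

Run:
```python
from h import *
o=get_obs();print(o["position"],o["ft_force"],o["grip_width"])
cv2.imwrite("pics/top3.png",camera("top")[:,:,::-1])
o=get_obs();T=wristT(o);im=camera("wrist")
cv2.imwrite("pics/w3.png",im[:,:,::-1])
a=cv2.imread("pics/top3.png")[125:285,320:430];cv2.imwrite("pics/topc3.png",cv2.resize(a,None,fx=3.7,fy=3.7,interpolation=cv2.INTER_CUBIC))
```

```text
[0.4364 0.0717 0.0273] [-0.5545  3.5424  7.1352] 0.05021371035227293
```

View pics/topc3.png

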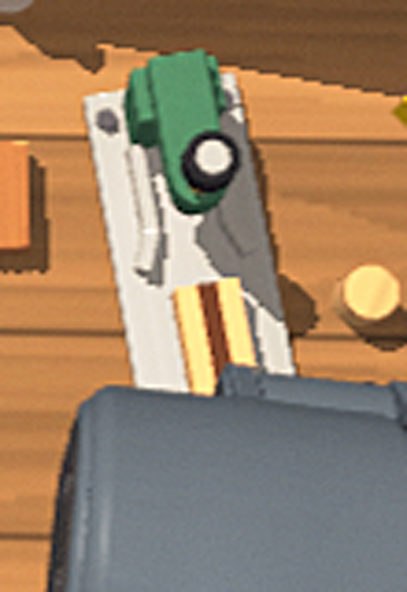

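View pics/w3.png

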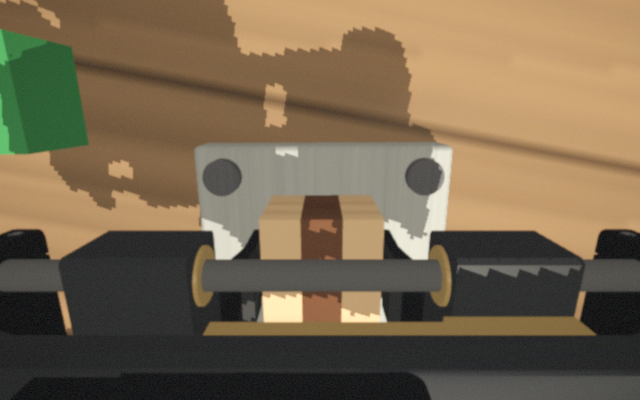

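Run:
```python
from h import *
t=lambda x,y:(320+x/3.7,125+y/3.7)
o=get_obs();print(o["position"],o["ft_force"],o["moment"],o["grip_width"])
S=np.array([.613,.103]);y=.18;u=np.array([np.cos(y),np.sin(y)]);n=np.array([-u[1],u[0]])
f=lambda p:print((p[:2]-S)@u,(p[:2]-S)@n)
f(o["position"])
f(onz("top",t(174,289),.06));f(onz("top",t(240,278),.06))
# bed, fence tops, mid reference
for a in [(128,148),(146,146),(136,275),(158,282),(134,232),(158,232)]: f(onz("top",t(*a),.042))
d=R.from_quat(o["tool_rot"]).as_matrix()[:,0];print(np.arctan2(d[1],d[0])-np.pi/2)
```

```text
[0.4364 0.0716 0.0273] [-0.9424  1.58    7.5737] [ 0.5036 -0.0044  0.004 ] 0.0496912936164893
-0.17937799782757152 0.0007369391269119706
-0.0428639108881591 0.025303028745277466
-0.04263903422562229 -0.028242377084504843
0.08112828920975107 0.03910738970602807
0.08038967023851162 0.024174681726987255
-0.024303430650272764 0.05116557026990443
-0.03285117353950558 0.03456247801988417
0.010952075933259316 0.046552110513892166
0.007782728750795447 0.027230104905077192
0.18165200289308592
```

>>> drive_tool(
  plan=[
    {"offset":[0,0,-0.1],"delta_rot":[0,0,0],"jaw":4.5},
    {"offset":[0.05,0.5,-0.1],"delta_rot":[0,0,0],"jaw":4.5},
    {"offset":[0.1,1.0,-0.1],"delta_rot":[0,0,0],"jaw":4.5},
    {"offset":[0.1,1.6,-0.1],"delta_rot":[0,0,0],"jaw":4.5},
    {"offset":[0.1,2.2,-0.1],"delta_rot":[0,0,0],"jaw":4.5},
    {"offset":[0.1,2.8,-0.1],"delta_rot":[0,0,0],"jaw":4.5},
    {"offset":[0.1,3.4,-0.1],"delta_rot":[0,0,0],"jaw":4.5},
    {"offset":[0.1,4.0,-0.1],"delta_rot":[0,0,0],"jaw":4.5},
  ],
  squeeze=8,
)

```text
time: 5.68
position: [0.4765, 0.0796, 0.0274]
tool_rot: [0.64, 0.768, -0.0, -0.0]
ft_force: [-0.9, -0.6, -1.3]
grip_width: 0.05
```

Run:
```python
from h import *
t=lambda x,y:(320+x/3.7,125+y/3.7)
o=get_obs();print(o["position"],o["ft_force"],o["moment"],o["grip_width"])
S=np.array([.613,.103]);y=.18;u=np.array([np.cos(y),np.sin(y)]);n=np.array([-u[1],u[0]])
f=lambda p:print((p[:2]-S)@u,(p[:2]-S)@n)
f(o["position"])
```

```text
[0.4765 0.0796 0.0274] [-0.8881 -0.5752 -1.297 ] [ 0.0936  0.0185 -0.0606] 0.05003574384236251
-0.13849210483389449 0.0013907885077283845
```

>>> drive_tool(
  plan=[
    {"offset":[0,0.5,0],"delta_rot":[0,0,0],"jaw":4.5},
    {"offset":[0,1.0,0],"delta_rot":[0,0,0],"jaw":4.5},
    {"offset":[0,1.5,0],"delta_rot":[0,0,0],"jaw":4.5},
    {"offset":[0,2.0,0],"delta_rot":[0,0,0],"jaw":4.5},
    {"offset":[0,2.5,0],"delta_rot":[0,0,0],"jaw":4.5},
    {"offset":[0,3.0,0],"delta_rot":[0,0,0],"jaw":4.5},
    {"offset":[0,3.5,0],"delta_rot":[0,0,0],"jaw":4.5},
    {"offset":[0,4.0,0],"delta_rot":[0,0,0],"jaw":4.5},
  ],
)

```text
time: 6.35
position: [0.5155, 0.0868, 0.0275]
tool_rot: [0.64, 0.768, -0.0, -0.0]
ft_force: [-0.5, 0.4, -1.7]
grip_width: 0.05
```

Run:
```python
from h import *
o=get_obs();print(o["position"],o["ft_force"],o["moment"],o["grip_width"])
S=np.array([.613,.103]);y=.18;u=np.array([np.cos(y),np.sin(y)]);n=np.array([-u[1],u[0]])
f=lambda p:print((p[:2]-S)@u,(p[:2]-S)@n)
f(o["position"])
cv2.imwrite("pics/top4.png",camera("top")[:,:,::-1])
o=get_obs();T=wristT(o);im=camera("wrist")
cv2.imwrite("pics/w4.png",im[:,:,::-1])
a=cv2.imread("pics/top4.png")[125:285,320:430];cv2.imwrite("pics/topc4.png",cv2.resize(a,None,fx=3.7,fy=3.7,interpolation=cv2.INTER_CUBIC))
```

```text
[0.5155 0.0868 0.0275] [-0.5152  0.4449 -1.69  ] [ 0.1124 -0.0198  0.049 ] 0.050001536678394264
-0.09881744709563242 0.001493063418472637
```

View pics/w4.png

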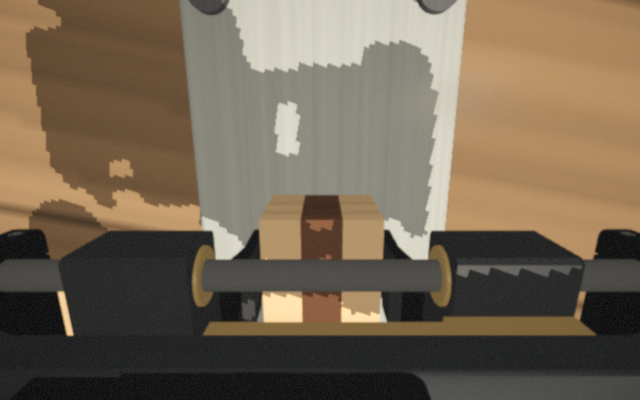

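View pics/topc4.png

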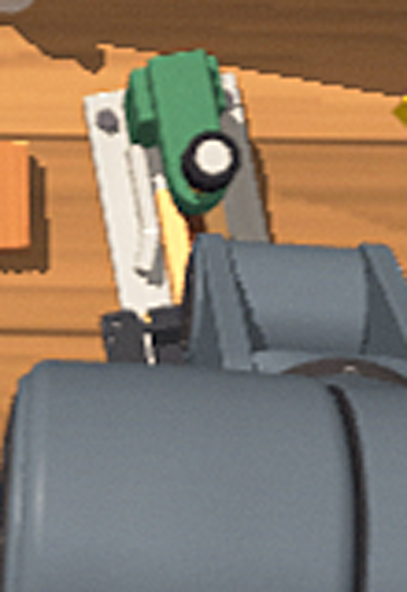

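>>> drive_tool(
  plan=[
    {"offset":[0,0.6,0],"delta_rot":[0,0,0],"jaw":4.5},
    {"offset":[0,1.2,0],"delta_rot":[0,0,0],"jaw":4.5},
    {"offset":[0,1.8,0],"delta_rot":[0,0,0],"jaw":4.5},
    {"offset":[0,2.4,0],"delta_rot":[0,0,0],"jaw":4.5},
    {"offset":[0,2.9,0],"delta_rot":[0,0,0],"jaw":4.5},
    {"offset":[0,3.3,0],"delta_rot":[0,0,0],"jaw":4.5},
    {"offset":[0,3.6,0],"delta_rot":[0,0,0],"jaw":4.5},
    {"offset":[0,3.8,0],"delta_rot":[0,0,0],"jaw":4.5},
  ],
)

```text
time: 7.12
position: [0.5529, 0.0936, 0.0275]
tool_rot: [0.64, 0.768, 0.0, 0.0]
ft_force: [-0.3, 0.1, -1.8]
grip_width: 0.0499
```

>>> drive_tool(
  plan=[
    {"offset":[0,0.1,0],"delta_rot":[0,0,0],"jaw":4.5},
    {"offset":[0,0.2,0],"delta_rot":[0,0,0],"jaw":4.5},
    {"offset":[0,0.3,0],"delta_rot":[0,0,0],"jaw":4.5},
    {"offset":[0,0.4,0],"delta_rot":[0,0,0],"jaw":4.5},
    {"offset":[0,0.5,0],"delta_rot":[0,0,0],"jaw":4.5},
    {"offset":[0,0.55,0],"delta_rot":[0,0,0],"jaw":4.5},
    {"offset":[0,0.6,0],"delta_rot":[0,0,0],"jaw":4.5},
    {"offset":[0,0.6,0],"delta_rot":[0,0,0],"jaw":4.5},
  ],
)

```text
time: 7.78
position: [0.5585, 0.0947, 0.0276]
tool_rot: [0.64, 0.768, 0.0, 0.0]
ft_force: [0.8, 0.4, -2.2]
grip_width: 0.0502
```

```bash
cat >> h.py <<'E'
S=np.array([.613,.103]);yb=.18;ub=np.array([np.cos(yb),np.sin(yb)]);nb=np.array([-ub[1],ub[0]])
def st():
    o=get_obs();p=o["position"];F=o["ft_force"];d=R.from_quat(o["tool_rot"]).as_matrix()[:,0]
    print("t",round(o["time"],2),"pos",p,"seat",(p[:2]-S)@ub,(p[:2]-S)@nb,"F along/lat/z",F[:2]@ub,F[:2]@nb,F[2],"M",o["moment"],"w",o["grip_width"],"yaw",np.arctan2(d[1],d[0]),"q6",o["q"][5])
E
python3 -c "
from h import *
st()"
```

```text
t 7.78 pos [0.5585 0.0947 0.0276] seat -0.05507148434624599 0.001565054370581908 F along/lat/z 0.8732941962264158 0.2603671930262033 -2.181609393225228 M [ 0.1096 -0.0917  0.0178] w 0.0502438992695203 yaw 1.7526218948536654 q6 -1.7819968020576877
```

>>> drive_tool(
  plan=[
    {"offset":[0,0.05,0],"delta_rot":[0,0,0],"jaw":4.5},
    {"offset":[0,0.1,0],"delta_rot":[0,0,0],"jaw":4.5},
    {"offset":[0,0.15,0],"delta_rot":[0,0,0],"jaw":4.5},
    {"offset":[0,0.2,0],"delta_rot":[0,0,0],"jaw":4.5},
    {"offset":[0,0.25,0],"delta_rot":[0,0,0],"jaw":4.5},
    {"offset":[0,0.3,0],"delta_rot":[0,0,0],"jaw":4.5},
    {"offset":[0,0.35,0],"delta_rot":[0,0,0],"jaw":4.5},
    {"offset":[0,0.35,0],"delta_rot":[0,0,0],"jaw":4.5},
  ],
)

```text
time: 8.45
position: [0.5592, 0.0949, 0.0273]
tool_rot: [0.64, 0.769, -0.002, -0.002]
ft_force: [-6.1, -2.2, 0.7]
grip_width: 0.0501
```

```bash
python3 -c "
from h import *
st()"
```

```text
t 8.45 pos [0.5592 0.0949 0.0273] seat -0.05436452790109712 0.0016818192439490018 F along/lat/z -6.435563951365901 -1.035840353101281 0.6992657223759554 M [-0.3414  0.7258 -0.0101] w 0.05006115148123325 yaw 1.7531523191244909 q6 -1.7806416243125667
```

Contact felt: 6.4 N along the bed, with the tool stopped at the expected home position. Release and rise.

>>> drive_tool(
  plan=[
    {"offset":[0,0.35,0],"delta_rot":[0,0,0],"jaw":5.5},
    {"offset":[0,0.35,0],"delta_rot":[0,0,0],"jaw":6.5},
    {"offset":[0,0.1,0],"delta_rot":[0,0,0],"jaw":7.5},
    {"offset":[0,0,0],"delta_rot":[0,0,0],"jaw":8.5},
    {"offset":[0,0,0],"delta_rot":[0,0,0],"jaw":8.5},
    {"offset":[0,0,-2],"delta_rot":[0,0,0],"jaw":8.5},
    {"offset":[0,0,-5],"delta_rot":[0,0,0],"jaw":8.5},
    {"offset":[0,0,-9],"delta_rot":[0,0,0],"jaw":8.5},
  ],
)

```text
time: 9.12
position: [0.5597, 0.0953, 0.1161]
tool_rot: [0.64, 0.768, -0.002, -0.002]
ft_force: [0.9, -0.1, -0.1]
grip_width: 0.0836
```

>>> drive_tool(
  plan=[
    {"offset":[0,0,-4],"delta_rot":[0,0,0],"jaw":8.5},
    {"offset":[0,0,-8],"delta_rot":[0,0,0],"jaw":8.5},
    {"offset":[0,0,-12],"delta_rot":[0,0,0],"jaw":8.5},
    {"offset":[0,-1,-15],"delta_rot":[0,0,0],"jaw":8.5},
    {"offset":[0,-2,-18],"delta_rot":[0,0,0],"jaw":8.5},
    {"offset":[0,-2,-20],"delta_rot":[0,0,0],"jaw":8.5},
    {"offset":[0,-2,-20],"delta_rot":[0,0,0],"jaw":8.5},
    {"offset":[0,-2,-20],"delta_rot":[0,0,0],"jaw":8.5},
  ],
)

```text
time: 9.78
position: [0.5426, 0.0917, 0.3188]
tool_rot: [0.64, 0.768, 0.001, 0.001]
ft_force: [-0.4, -0.6, -0.5]
grip_width: 0.0848
```

Run:
```python
from h import *
st()
o=get_obs();T=wristT(o);np.save("T5.npy",T);im=camera("wrist")
cv2.imwrite("pics/w5.png",im[:,:,::-1])
```

```text
t 9.78 pos [0.5426 0.0917 0.3188] seat -0.07124454946855398 0.0014938936366629982 F along/lat/z -0.5259243408165042 -0.47055260596811305 -0.4980256266438632 M [ 0.1064 -0.1096 -0.0216] w 0.08483745594503994 yaw 1.7526636920234062 q6 -1.788403565940068
```

View pics/w5.png

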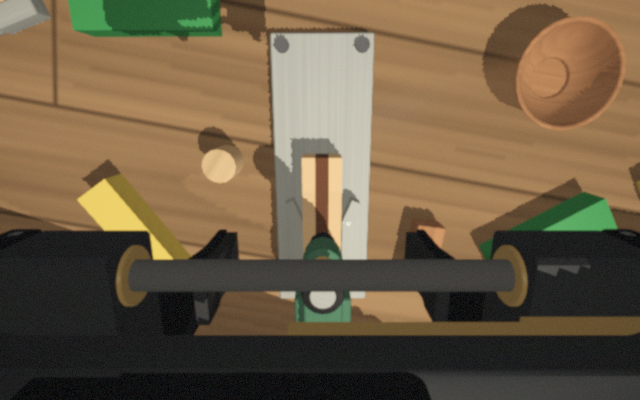

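The wrist view shows the blank straight between the fences (rear end at row 156, cols 302–342), the bed end at row 33 and the knob cap at (322,299).

Run:
```python
from h import *
T=np.load("T5.npy");f=lambda p:((p[:2]-S)@ub,(p[:2]-S)@nb)
for n,a,z in(("rearL",(302,156.5),.06),("rearR",(342,156),.06),("bedL",(271,33.5),.02),("bedR",(374,33.5),.02),("frontL",(303,230),.06),("frontR",(341,230),.06),("mouthL",(288,199),.042),("mouthR",(357,199),.042)):
    print(n,f(onz("wrist",a,z,T)))
rs=[ray(calibration("wrist")["K"],T,(322,299)),ray(calibration("top")["K"],calibration("top")["pose"],(320+212/3.7,125+155/3.7)),ray(calibration("scene")["K"],calibration("scene")["pose"],(220+290/4.5,155+235/4.5))]
import itertools
for c in(rs,rs[:2],rs[1:],[rs[0],rs[2]]): print(cross(c))
for i in rs: print([ (i[0]+i[1]*(z-i[0][2])/i[1][2])[:2] for z in(.19,.2)])
show((.640,.108,.25),1.753)
```

```text
rearL (np.float64(-0.08257426767171236), np.float64(-0.021881869767271373))
rearR (np.float64(-0.08332967021222712), np.float64(0.027514788271595102))
bedL (np.float64(-0.2293666003243254), np.float64(-0.060682361869792194))
bedR (np.float64(-0.22970626397278057), np.float64(0.06673633930538057))
frontL (np.float64(0.013773356449570638), np.float64(-0.021716697847942844))
frontR (np.float64(0.013632190093221249), np.float64(0.02799159085007021))
mouthL (np.float64(-0.023324261994883164), np.float64(-0.04220329586060231))
mouthR (np.float64(-0.023582197699955454), np.float64(0.049626169131339694))
[0.6415 0.1109 0.2004]
[0.6401 0.1105 0.2036]
[0.6414 0.1107 0.2   ]
[0.6417 0.1116 0.2001]
[array([0.6478, 0.1124]), array([0.6418, 0.1112])]
[array([0.6438, 0.1081]), array([0.6413, 0.1096])]
[array([0.6352, 0.1112]), array([0.6416, 0.1119])]
off [-0.18  9.95  6.72] rot [-0.   -0.01 -0.02]
```

Run:
```python
import cv2
im=cv2.imread("pics/w5.png");cv2.imwrite("pics/w5c.png",cv2.resize(im[20:240,260:385],None,fx=2.7,fy=2.7,interpolation=cv2.INTER_CUBIC))
cv2.imwrite("pics/w5d.png",cv2.resize(im[180:320,270:370],None,fx=4.2,fy=4.2,interpolation=cv2.INTER_CUBIC))
g=cv2.cvtColor(im,cv2.COLOR_BGR2GRAY)
print(im[150:164,312],im[28:40,320].tolist(), im[150:164,335].tolist())
```

```text
[[113 122 123]
 [113 124 125]
 [109 122 126]
 [ 97 116 127]
 [ 85 112 129]
 [ 79 109 134]
 [ 82 115 144]
 [106 149 182]
 [139 190 224]
 [155 206 240]
 [155 207 242]
 [156 207 242]
 [154 206 242]
 [155 207 242]] [[66, 96, 125], [51, 78, 101], [48, 72, 95], [57, 77, 97], [86, 101, 114], [133, 147, 152], [163, 178, 180], [174, 188, 191], [174, 190, 192], [174, 189, 191], [175, 190, 193], [175, 189, 192]] [[111, 123, 123], [111, 122, 123], [110, 122, 125], [94, 114, 124], [85, 111, 130], [76, 108, 133], [83, 118, 144], [106, 150, 182], [140, 190, 225], [152, 204, 239], [157, 208, 242], [157, 209, 243], [156, 208, 242], [157, 209, 243]]
```

View pics/w5c.png

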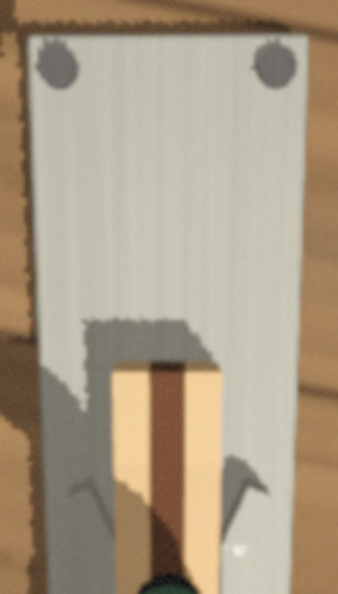

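View pics/w5d.png

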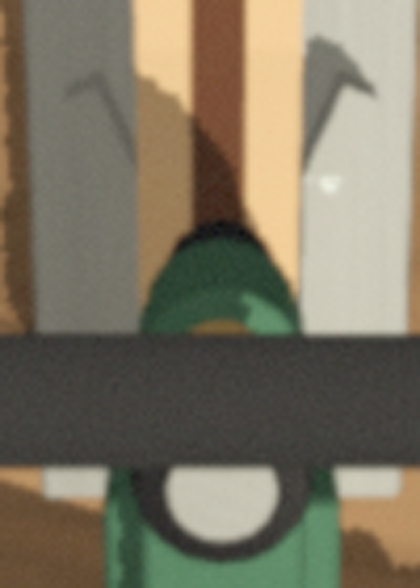

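Run:
```python
from h import *
T=np.load("T5.npy");f=lambda p:((p[:2]-S)@ub,(p[:2]-S)@nb)
im=cv2.imread("pics/w5.png");print(im[292:302,285].tolist(),im[292:302,360].tolist())
for n,a,z in(("rear",(322,156.9),.06),("bed0",(322,32.8),.02),("bed1",(322,298),.02),("mouthR apex",(357,199),.042),("mouthL",(293,197.5),.042),("mR",(350.5,197.5),.042)):
    print(n,f(onz("wrist",a,z,T)))
```

```text
[[156, 172, 175], [169, 184, 187], [172, 188, 191], [173, 188, 191], [173, 188, 192], [165, 181, 188], [129, 154, 173], [84, 112, 139], [61, 86, 114], [57, 81, 106]] [[170, 185, 188], [184, 199, 203], [184, 200, 203], [186, 202, 206], [185, 201, 204], [175, 192, 199], [140, 168, 190], [108, 150, 186], [101, 146, 185], [103, 147, 186]]
rear (np.float64(-0.08214741233414959), np.float64(0.002824225024685746))
bed0 (np.float64(-0.23032811703738598), np.float64(0.002408595185425765))
bed1 (np.float64(0.1377623912251191), np.float64(0.003613203627900752))
mouthR apex (np.float64(-0.023582197699955454), np.float64(0.049626169131339694))
mouthL (np.float64(-0.02540776054327454), np.float64(-0.03551002802376423))
mR (np.float64(-0.025622343037117357), np.float64(0.04092479330466158))
```

Relative to both bed ends, the rear face is at −82.9 mm against −82.5 mm ideal, so the blank is home. On to the knob at (0.641, 0.111).

Run:
```python
from h import *
show((.641,.111,.235),1.753)
```

```text
off [ 0.1  10.11  8.22] rot [-0.   -0.01 -0.02]
```

>>> drive_tool(
  plan=[
    {"offset":[0.1,2,0],"delta_rot":[0,0,0],"jaw":8.5},
    {"offset":[0.1,4,0],"delta_rot":[0,0,0],"jaw":8.5},
    {"offset":[0.1,6.5,2],"delta_rot":[0,0,0],"jaw":8.5},
    {"offset":[0.1,8.5,4],"delta_rot":[0,0,0],"jaw":8.5},
    {"offset":[0.1,10.1,6],"delta_rot":[0,0,0],"jaw":8.5},
    {"offset":[0.1,10.1,8.2],"delta_rot":[0,0,0],"jaw":8.5},
    {"offset":[0.1,10.1,8.2],"delta_rot":[0,0,0],"jaw":8.5},
    {"offset":[0.1,10.1,8.2],"delta_rot":[0,0,0],"jaw":8.5},
  ],
)

```text
time: 10.5
position: [0.6392, 0.1109, 0.2319]
tool_rot: [0.64, 0.768, -0.003, -0.003]
ft_force: [0.1, -0.3, 0.2]
grip_width: 0.0848
```

Run:
```python
from h import *
st();show((.641,.111,.165),1.753)
o=get_obs();T=wristT(o);np.save("T6.npy",T);im=camera("wrist")
cv2.imwrite("pics/w6.png",im[:,:,::-1])
cv2.imwrite("pics/s6.png",camera("scene")[:,:,::-1][120:320,180:400])
```

```text
t 10.5 pos [0.6392 0.1109 0.2319] seat 0.027197462143111757 0.003115419789939772 F along/lat/z 0.08623922137822744 -0.34641040565518066 0.2136968516824163 M [ 0.1171 -0.1428 -0.0283] w 0.084779927003497 yaw 1.7526183993669249 q6 -1.7527650586789651
off [-0.04  0.23  6.69] rot [-0.45 -0.09 -0.02]
```

View pics/w6.png

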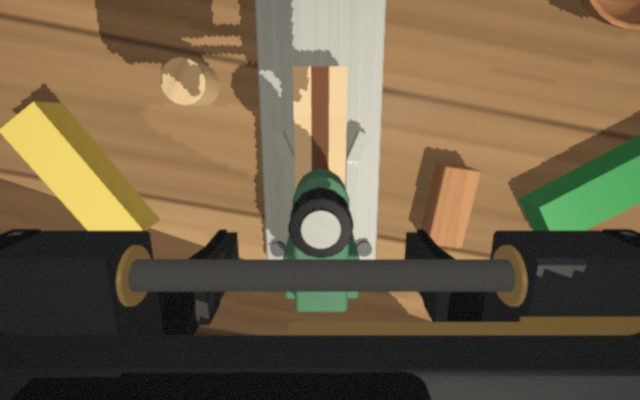

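View pics/s6.png

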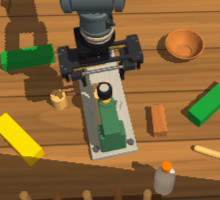

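The knob cap is at (321,230), outer black rim cols ~289–352, centred between the fingers.

Run:
```python
from h import *
T=np.load("T6.npy");T5=np.load("T5.npy");k=calibration("wrist")["K"]
print([onz("wrist",(321,230),z,T) for z in(.19,.195,.2)],cross([ray(k,T,(321,230)),ray(k,T5,(322,299))]))
# cap/rim diameter
im=cv2.imread("pics/w6.png");print(im[230,280:362].sum(1))
st()
```

```text
[array([0.6436, 0.1122, 0.19  ]), array([0.6419, 0.1119, 0.195 ]), array([0.6401, 0.1116, 0.2   ])] [0.6379 0.1108 0.2065]
[342 350 352 349 342 355 346 316 241 143 113 130 152 146 153 156 150 156
 146 191 319 477 576 597 599 596 598 597 599 597 601 596 596 589 599 598
 598 598 603 602 603 603 605 609 608 609 607 608 607 609 612 606 608 608
 609 607 608 604 607 577 491 322 228 208 228 226 221 220 219 226 218 242
 391 540 610 625 621 622 624 624 621 623]
t 10.6 pos [0.6412 0.1109 0.2356] seat 0.02912966216622746 0.002742170388939675 F along/lat/z -0.11749174136942145 -0.8942717463543748 -0.24207333429176203 M [ 0.1072 -0.1681 -0.0287] w 0.0850499949780995 yaw 1.7526074070151745 q6 -1.7527753609312207
```

>>> drive_tool(
  plan=[
    {"offset":[0,0,2],"delta_rot":[0,0,0],"jaw":8.5},
    {"offset":[0,0,4],"delta_rot":[0,0,0],"jaw":8.5},
    {"offset":[0,0,6],"delta_rot":[0,0,0],"jaw":8.5},
    {"offset":[0,0,7.3],"delta_rot":[0,0,0],"jaw":8.5},
    {"offset":[0,0,7.3],"delta_rot":[0,0,0],"jaw":8},
    {"offset":[0,0,7.3],"delta_rot":[0,0,0],"jaw":7},
    {"offset":[0,0,7.3],"delta_rot":[0,0,0],"jaw":6},
    {"offset":[0,0,7.3],"delta_rot":[0,0,0],"jaw":5.5},
  ],
  squeeze=35,
)

```text
time: 11.27
position: [0.6425, 0.1109, 0.1647]
tool_rot: [0.64, 0.768, 0.001, 0.002]
ft_force: [-0.6, -0.3, 1.1]
grip_width: 0.0674
```

Run:
```python
from h import *
st()
o=get_obs();T=wristT(o);np.save("T7.npy",T);im=camera("wrist")
cv2.imwrite("pics/w7.png",im[:,:,::-1])
st()
```

```text
t 11.27 pos [0.6425 0.1109 0.1647] seat 0.03049234881540733 0.0025218215121872987 F along/lat/z -0.6225590654608822 -0.14505929583301122 1.093904695731565 M [ 0.0792 -0.1582  0.0384] w 0.0673878608346953 yaw 1.75263735815668 q6 -1.7527600286281129
t 11.32 pos [0.6424 0.1109 0.1645] seat 0.03029471113513343 0.002542907067961104 F along/lat/z 0.5415445054609032 -0.3225784907915292 1.0241014328646858 M [ 0.1019 -0.1329 -0.0003] w 0.06371549262149495 yaw 1.7526403643653061 q6 -1.7527686504373423
```

View pics/w7.png

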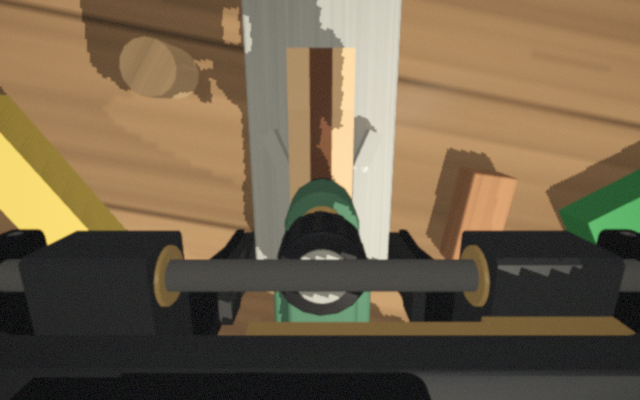

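Run:
```python
from h import *
im=cv2.imread("pics/w7.png");cv2.imwrite("pics/w7c.png",cv2.resize(im[170:330,260:385],None,fx=3.7,fy=3.7,interpolation=cv2.INTER_CUBIC))
T=np.load("T7.npy");T5=np.load("T5.npy");k=calibration("wrist")["K"]
for z in(.187,.193,.2): print(z,onz("wrist",(322,277),z,T),onz("wrist",(322,299),z,T5),onz("top",(320+212/3.7,125+155/3.7),z),onz("scene",(220+290/4.5,155+235/4.5),z))
im=cv2.imread("pics/top0.png")[150:190,355:400];cv2.imwrite("pics/k1.png",cv2.resize(im,None,fx=12,fy=12,interpolation=cv2.INTER_NEAREST))
im=cv2.imread("pics/scene0.png")[195:235,265:310];cv2.imwrite("pics/k2.png",cv2.resize(im,None,fx=12,fy=12,interpolation=cv2.INTER_NEAREST))
```

```text
0.187 [0.6463 0.1125 0.187 ] [0.6496 0.1127 0.187 ] [0.6446 0.1077 0.187 ] [0.6332 0.111  0.187 ]
0.193 [0.6432 0.1119 0.193 ] [0.646 0.112 0.193] [0.6431 0.1085 0.193 ] [0.6371 0.1114 0.193 ]
0.2 [0.6396 0.1113 0.2   ] [0.6418 0.1112 0.2   ] [0.6413 0.1096 0.2   ] [0.6416 0.1119 0.2   ]
```

View pics/w7c.png

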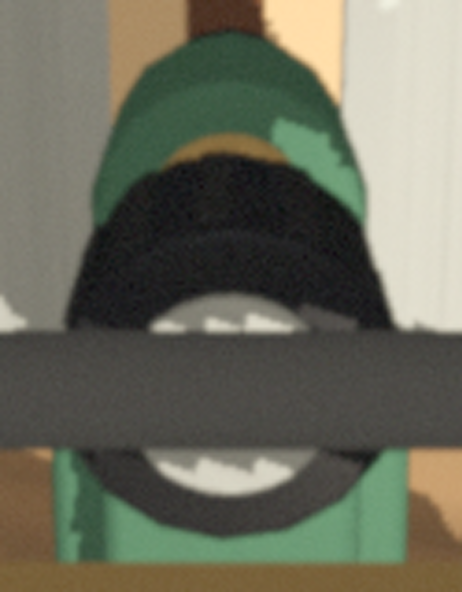

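View pics/k1.png

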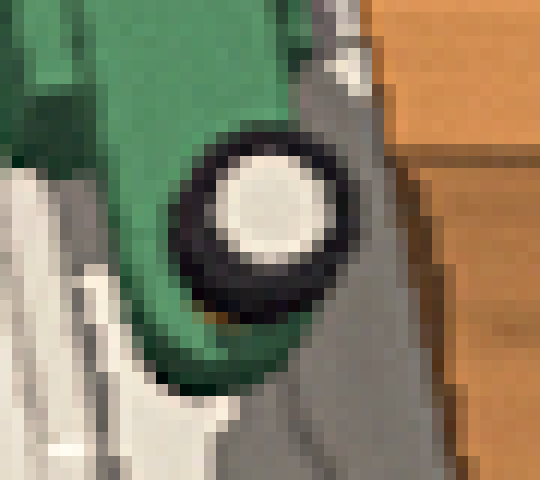

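View pics/k2.png

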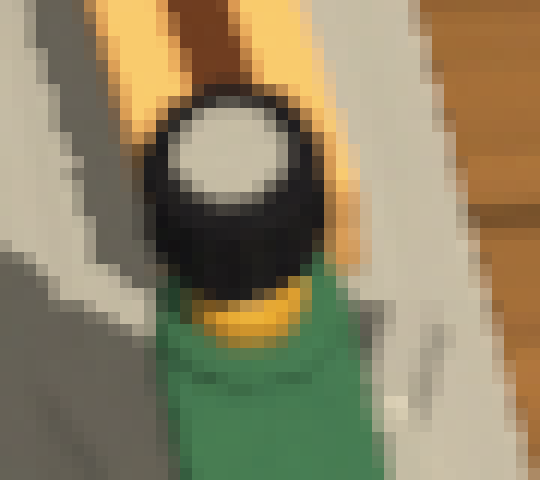

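>>> drive_tool(
  plan=[
    {"offset":[0,-0.1,0.1],"delta_rot":[0,0,0],"jaw":5.5},
    {"offset":[0,-0.1,0.2],"delta_rot":[0,0,0],"jaw":5.0},
    {"offset":[0,-0.1,0.2],"delta_rot":[0,0,0],"jaw":4.5},
    {"offset":[0,-0.1,0.2],"delta_rot":[0,0,0],"jaw":4.2},
    {"offset":[0,-0.1,0.2],"delta_rot":[0,0,0],"jaw":3.5},
    {"offset":[0,-0.1,0.2],"delta_rot":[0,0,0],"jaw":3.5},
    {"offset":[0,-0.1,0.2],"delta_rot":[0,0,0],"jaw":3.5},
    {"offset":[0,-0.1,0.2],"delta_rot":[0,0,0],"jaw":3.5},
  ],
  squeeze=35,
)

```text
time: 11.98
position: [0.6403, 0.1107, 0.1605]
tool_rot: [0.64, 0.768, -0.0, 0.0]
ft_force: [0.2, 0.6, 0.7]
grip_width: 0.0392
```

Run:
```python
from h import *
st()
```

```text
t 11.98 pos [0.6403 0.1107 0.1605] seat 0.028247033166902476 0.0026462320131041264 F along/lat/z 0.27078163470317257 0.5450459391506615 0.7380697562011592 M [ 0.1573 -0.108   0.0308] w 0.039215811339967786 yaw 1.7526310269020642 q6 -1.753059170858184
```

>>> drive_tool(
  plan=[
    {"offset":[0,0,0.03],"delta_rot":[0,0,4],"jaw":3.5},
    {"offset":[0,0,0.07],"delta_rot":[0,0,9],"jaw":3.5},
    {"offset":[0,0,0.1],"delta_rot":[0,0,14],"jaw":3.5},
    {"offset":[0,0,0.13],"delta_rot":[0,0,19],"jaw":3.5},
    {"offset":[0,0,0.17],"delta_rot":[0,0,24],"jaw":3.5},
    {"offset":[0,0,0.2],"delta_rot":[0,0,29],"jaw":3.5},
    {"offset":[0,0,0.23],"delta_rot":[0,0,34],"jaw":3.5},
    {"offset":[0,0,0.25],"delta_rot":[0,0,37],"jaw":3.5},
  ],
)

```text
time: 12.65
position: [0.6403, 0.1109, 0.158]
tool_rot: [0.852, 0.524, 0.0, -0.0]
ft_force: [-0.3, 1.0, -0.0]
grip_width: 0.0392
```

Run:
```python
from h import *
st()
```

```text
t 12.65 pos [0.6403 0.1109 0.158 ] seat 0.028318340986752125 0.0028817132582408143 F along/lat/z -0.14556329712590307 1.0637881572440295 -0.024287987324683846 M [ 0.1656 -0.0993  0.1948] w 0.03916456633105538 yaw 1.1037835698734348 q6 -1.1040738726055954
```

>>> drive_tool(
  plan=[
    {"offset":[0,0,0.04],"delta_rot":[0,0,6],"jaw":3.5},
    {"offset":[0,0,0.08],"delta_rot":[0,0,12],"jaw":3.5},
    {"offset":[0,0,0.12],"delta_rot":[0,0,18],"jaw":3.5},
    {"offset":[0,0,0.16],"delta_rot":[0,0,24],"jaw":3.5},
    {"offset":[0,0,0.2],"delta_rot":[0,0,30],"jaw":3.5},
    {"offset":[0,0,0.24],"delta_rot":[0,0,36],"jaw":3.5},
    {"offset":[0,0,0.28],"delta_rot":[0,0,42],"jaw":3.5},
    {"offset":[0,0,0.3],"delta_rot":[0,0,45],"jaw":3.5},
  ],
)

```text
time: 13.32
position: [0.6406, 0.1111, 0.1551]
tool_rot: [0.987, 0.158, 0.0, -0.0]
ft_force: [-0.2, 1.3, -0.9]
grip_width: 0.0395
```

Run:
```python
from h import *
st()
cv2.imwrite("pics/w8.png",camera("wrist")[:,:,::-1]);st()
```

```text
t 13.32 pos [0.6406 0.1111 0.1551] seat 0.028588311418670194 0.002994901049459084 F along/lat/z 0.08535345666503728 1.3262203477572427 -0.8810009490468348 M [ 0.1388 -0.1437  0.1358] w 0.03945634466921039 yaw 0.3178079343510895 q6 -0.31811446815670014
t 13.37 pos [0.6406 0.1111 0.1551] seat 0.028600858714275937 0.002997781021016215 F along/lat/z -0.024522831512850393 0.20455001054462424 0.22423893070926426 M [ 0.1257 -0.1724 -0.0524] w 0.03915432443143126 yaw 0.31739696051485183 q6 -0.31777041936432104
```

View pics/w8.png

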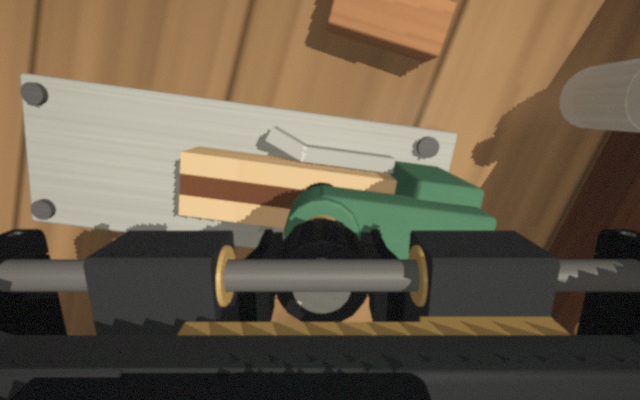

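>>> drive_tool(
  plan=[
    {"offset":[0,0,0.01],"delta_rot":[0,0,1.5],"jaw":3.5},
    {"offset":[0,0,0.02],"delta_rot":[0,0,3],"jaw":3.5},
    {"offset":[0,0,0.03],"delta_rot":[0,0,4.5],"jaw":3.5},
    {"offset":[0,0,0.04],"delta_rot":[0,0,6],"jaw":3.5},
    {"offset":[0,0,0.05],"delta_rot":[0,0,7.5],"jaw":3.5},
    {"offset":[0,0,0.06],"delta_rot":[0,0,9],"jaw":3.5},
    {"offset":[0,0,0.07],"delta_rot":[0,0,10.5],"jaw":3.5},
    {"offset":[0,0,0.08],"delta_rot":[0,0,12],"jaw":3.5},
  ],
)

```text
time: 14.03
position: [0.6406, 0.1111, 0.1543]
tool_rot: [0.998, 0.056, 0.0, -0.0]
ft_force: [1.5, 1.2, -0.4]
grip_width: 0.0392
```

```bash
cat >> h.py <<'E'
def tq():
    o=get_obs();d=R.from_quat(o["tool_rot"]).as_matrix()[:,0]
    print("t %.2f z %.4f turned %.3f Mz %.3f tau6 %.3f v6 %.4f Fz %.2f w %.4f"%(o["time"],o["position"][2],1.7526-np.arctan2(d[1],d[0]),o["moment"][2],o["joint_torque"][5],o["joint_velocities"][5],o["ft_force"][2],o["grip_width"]))
E
python3 -c "
from h import *
tq()"
```

```text
t 14.03 z 0.1543 turned 1.640 Mz 0.144 tau6 -0.027 v6 0.3118 Fz -0.44 w 0.0392
```

>>> drive_tool(
  plan=[
    {"offset":[0,0,0.004],"delta_rot":[0,0,0.6],"jaw":3.5},
    {"offset":[0,0,0.008],"delta_rot":[0,0,1.2],"jaw":3.5},
    {"offset":[0,0,0.012],"delta_rot":[0,0,1.8],"jaw":3.5},
    {"offset":[0,0,0.016],"delta_rot":[0,0,2.4],"jaw":3.5},
    {"offset":[0,0,0.02],"delta_rot":[0,0,3.0],"jaw":3.5},
    {"offset":[0,0,0.024],"delta_rot":[0,0,3.6],"jaw":3.5},
    {"offset":[0,0,0.028],"delta_rot":[0,0,4.2],"jaw":3.5},
    {"offset":[0,0,0.032],"delta_rot":[0,0,4.8],"jaw":3.5},
  ],
)

```text
time: 14.7
position: [0.6406, 0.111, 0.154]
tool_rot: [1.0, 0.014, 0.0, -0.0]
ft_force: [2.7, 2.4, -1.0]
grip_width: 0.0393
```

```bash
python3 -c "
from h import *
tq()"
```

```text
t 14.70 z 0.1540 turned 1.725 Mz 0.151 tau6 0.099 v6 0.1232 Fz -0.98 w 0.0393
```

>>> drive_tool(
  plan=[
    {"offset":[0,0,0.004],"delta_rot":[0,0,0.6],"jaw":3.5},
    {"offset":[0,0,0.008],"delta_rot":[0,0,1.2],"jaw":3.5},
    {"offset":[0,0,0.012],"delta_rot":[0,0,1.8],"jaw":3.5},
    {"offset":[0,0,0.016],"delta_rot":[0,0,2.4],"jaw":3.5},
    {"offset":[0,0,0.02],"delta_rot":[0,0,3.0],"jaw":3.5},
    {"offset":[0,0,0.024],"delta_rot":[0,0,3.6],"jaw":3.5},
    {"offset":[0,0,0.028],"delta_rot":[0,0,4.2],"jaw":3.5},
    {"offset":[0,0,0.032],"delta_rot":[0,0,4.8],"jaw":3.5},
  ],
)

```text
time: 15.37
position: [0.6406, 0.1109, 0.1537]
tool_rot: [1.0, -0.028, 0.0, -0.0]
ft_force: [3.7, 3.6, -1.0]
grip_width: 0.0392
```

```bash
python3 -c "
from h import *
tq()"
```

```text
t 15.37 z 0.1537 turned 1.809 Mz 0.182 tau6 0.103 v6 0.1243 Fz -0.96 w 0.0392
```

>>> drive_tool(
  plan=[
    {"offset":[0,0,0.004],"delta_rot":[0,0,0.6],"jaw":3.5},
    {"offset":[0,0,0.008],"delta_rot":[0,0,1.2],"jaw":3.5},
    {"offset":[0,0,0.012],"delta_rot":[0,0,1.8],"jaw":3.5},
    {"offset":[0,0,0.016],"delta_rot":[0,0,2.4],"jaw":3.5},
    {"offset":[0,0,0.02],"delta_rot":[0,0,3.0],"jaw":3.5},
    {"offset":[0,0,0.024],"delta_rot":[0,0,3.6],"jaw":3.5},
    {"offset":[0,0,0.028],"delta_rot":[0,0,4.2],"jaw":3.5},
    {"offset":[0,0,0.032],"delta_rot":[0,0,4.8],"jaw":3.5},
  ],
)

```text
time: 16.03
position: [0.6406, 0.1109, 0.1534]
tool_rot: [0.998, -0.07, 0.0, -0.0]
ft_force: [3.7, 3.9, -2.5]
grip_width: 0.0392
```

```bash
python3 -c "
from h import *
tq();st()"
```

```text
t 16.03 z 0.1534 turned 1.893 Mz 0.191 tau6 0.103 v6 0.1234 Fz -2.48 w 0.0392
t 16.03 pos [0.6406 0.1109 0.1534] seat 0.02860815990403266 0.002856632985515138 F along/lat/z 4.351206638143667 3.1464626340465007 -2.4755238345187913 M [ 0.5965 -0.7395  0.1911] w 0.0391838241264039 yaw -0.14041933407066165 q6 0.13991816933960158
```

>>> drive_tool(
  plan=[
    {"offset":[0,0,0.004],"delta_rot":[0,0,0.6],"jaw":3.5},
    {"offset":[0,0,0.008],"delta_rot":[0,0,1.2],"jaw":3.5},
    {"offset":[0,0,0.012],"delta_rot":[0,0,1.8],"jaw":3.5},
    {"offset":[0,0,0.016],"delta_rot":[0,0,2.4],"jaw":3.5},
    {"offset":[0,0,0.02],"delta_rot":[0,0,3.0],"jaw":3.5},
    {"offset":[0,0,0.024],"delta_rot":[0,0,3.6],"jaw":3.5},
    {"offset":[0,0,0.028],"delta_rot":[0,0,4.2],"jaw":3.5},
    {"offset":[0,0,0.032],"delta_rot":[0,0,4.8],"jaw":3.5},
  ],
)

```text
time: 16.7
position: [0.6407, 0.1109, 0.153]
tool_rot: [0.994, -0.112, 0.0, -0.0]
ft_force: [4.5, 3.4, -2.2]
grip_width: 0.039
```

```bash
python3 -c "
from h import *
tq();st()"
```

```text
t 16.70 z 0.1530 turned 1.977 Mz 0.177 tau6 0.103 v6 0.1239 Fz -2.22 w 0.0390
t 16.7 pos [0.6407 0.1109 0.153 ] seat 0.028621991951184415 0.0028413610853824114 F along/lat/z 5.028700596286118 2.560699500349615 -2.224482595983142 M [ 0.6945 -0.6489  0.177 ] w 0.0389646274225338 yaw -0.2241668186804883 q6 0.2236989445636086
```

tau6 is very steady at 0.103 while turning freely, which makes it a clean contact indicator. I'll add a little extra sink, since Fz shows a slight upward pull.

>>> drive_tool(
  plan=[
    {"offset":[0,0,0.01],"delta_rot":[0,0,0.6],"jaw":3.5},
    {"offset":[0,0,0.02],"delta_rot":[0,0,1.2],"jaw":3.5},
    {"offset":[0,0,0.03],"delta_rot":[0,0,1.8],"jaw":3.5},
    {"offset":[0,0,0.04],"delta_rot":[0,0,2.4],"jaw":3.5},
    {"offset":[0,0,0.05],"delta_rot":[0,0,3.0],"jaw":3.5},
    {"offset":[0,0,0.06],"delta_rot":[0,0,3.6],"jaw":3.5},
    {"offset":[0,0,0.07],"delta_rot":[0,0,4.2],"jaw":3.5},
    {"offset":[0,0,0.08],"delta_rot":[0,0,4.8],"jaw":3.5},
  ],
)

```text
time: 17.37
position: [0.6407, 0.1109, 0.1526]
tool_rot: [0.988, -0.153, 0.001, -0.0]
ft_force: [3.1, 3.8, 1.5]
grip_width: 0.039
```

```bash
python3 -c "
from h import *
tq()"
```

```text
t 17.37 z 0.1526 turned 2.061 Mz 0.125 tau6 0.093 v6 0.1245 Fz 1.45 w 0.0390
```

>>> drive_tool(
  plan=[
    {"offset":[0,0,0.004],"delta_rot":[0,0,0.6],"jaw":3.5},
    {"offset":[0,0,0.008],"delta_rot":[0,0,1.2],"jaw":3.5},
    {"offset":[0,0,0.012],"delta_rot":[0,0,1.8],"jaw":3.5},
    {"offset":[0,0,0.016],"delta_rot":[0,0,2.4],"jaw":3.5},
    {"offset":[0,0,0.02],"delta_rot":[0,0,3.0],"jaw":3.5},
    {"offset":[0,0,0.024],"delta_rot":[0,0,3.6],"jaw":3.5},
    {"offset":[0,0,0.028],"delta_rot":[0,0,4.2],"jaw":3.5},
    {"offset":[0,0,0.032],"delta_rot":[0,0,4.8],"jaw":3.5},
  ],
)

```text
time: 18.03
position: [0.6407, 0.1109, 0.1523]
tool_rot: [0.981, -0.195, 0.001, -0.0]
ft_force: [2.7, 4.4, 0.9]
grip_width: 0.0392
```

```bash
python3 -c "
from h import *
tq()"
```

```text
t 18.03 z 0.1523 turned 2.144 Mz 0.198 tau6 0.094 v6 0.1235 Fz 0.89 w 0.0392
```

>>> drive_tool(
  plan=[
    {"offset":[0,0,0.004],"delta_rot":[0,0,0.6],"jaw":3.5},
    {"offset":[0,0,0.008],"delta_rot":[0,0,1.2],"jaw":3.5},
    {"offset":[0,0,0.012],"delta_rot":[0,0,1.8],"jaw":3.5},
    {"offset":[0,0,0.016],"delta_rot":[0,0,2.4],"jaw":3.5},
    {"offset":[0,0,0.02],"delta_rot":[0,0,3.0],"jaw":3.5},
    {"offset":[0,0,0.024],"delta_rot":[0,0,3.6],"jaw":3.5},
    {"offset":[0,0,0.028],"delta_rot":[0,0,4.2],"jaw":3.5},
    {"offset":[0,0,0.032],"delta_rot":[0,0,4.8],"jaw":3.5},
  ],
)

```text
time: 18.7
position: [0.6408, 0.1109, 0.152]
tool_rot: [0.972, -0.236, 0.001, -0.0]
ft_force: [2.6, 4.3, 0.8]
grip_width: 0.0391
```

```bash
python3 -c "
from h import *
tq()"
```

```text
t 18.70 z 0.1520 turned 2.228 Mz 0.140 tau6 0.094 v6 0.1266 Fz 0.82 w 0.0391
```

>>> drive_tool(
  plan=[
    {"offset":[0,0,0.004],"delta_rot":[0,0,0.6],"jaw":3.5},
    {"offset":[0,0,0.008],"delta_rot":[0,0,1.2],"jaw":3.5},
    {"offset":[0,0,0.012],"delta_rot":[0,0,1.8],"jaw":3.5},
    {"offset":[0,0,0.016],"delta_rot":[0,0,2.4],"jaw":3.5},
    {"offset":[0,0,0.02],"delta_rot":[0,0,3.0],"jaw":3.5},
    {"offset":[0,0,0.024],"delta_rot":[0,0,3.6],"jaw":3.5},
    {"offset":[0,0,0.028],"delta_rot":[0,0,4.2],"jaw":3.5},
    {"offset":[0,0,0.032],"delta_rot":[0,0,4.8],"jaw":3.5},
  ],
)

```text
time: 19.37
position: [0.6408, 0.1109, 0.1517]
tool_rot: [0.961, -0.276, 0.001, -0.0]
ft_force: [3.4, 4.1, 0.3]
grip_width: 0.0387
```

```bash
python3 -c "
from h import *
tq()"
```

```text
t 19.37 z 0.1517 turned 2.312 Mz 0.224 tau6 0.094 v6 0.1258 Fz 0.34 w 0.0387
```

>>> drive_tool(
  plan=[
    {"offset":[0,0,0.004],"delta_rot":[0,0,0.6],"jaw":3.5},
    {"offset":[0,0,0.008],"delta_rot":[0,0,1.2],"jaw":3.5},
    {"offset":[0,0,0.012],"delta_rot":[0,0,1.8],"jaw":3.5},
    {"offset":[0,0,0.016],"delta_rot":[0,0,2.4],"jaw":3.5},
    {"offset":[0,0,0.02],"delta_rot":[0,0,3.0],"jaw":3.5},
    {"offset":[0,0,0.024],"delta_rot":[0,0,3.6],"jaw":3.5},
    {"offset":[0,0,0.028],"delta_rot":[0,0,4.2],"jaw":3.5},
    {"offset":[0,0,0.032],"delta_rot":[0,0,4.8],"jaw":3.5},
  ],
)

```text
time: 20.03
position: [0.6408, 0.1109, 0.1514]
tool_rot: [0.949, -0.316, 0.001, -0.0]
ft_force: [3.2, 4.1, 0.4]
grip_width: 0.039
```

```bash
python3 -c "
from h import *
tq()"
```

```text
t 20.03 z 0.1514 turned 2.396 Mz 0.113 tau6 0.094 v6 0.1247 Fz 0.44 w 0.0390
```

>>> drive_tool(
  plan=[
    {"offset":[0,0,0.004],"delta_rot":[0,0,0.6],"jaw":3.5},
    {"offset":[0,0,0.008],"delta_rot":[0,0,1.2],"jaw":3.5},
    {"offset":[0,0,0.012],"delta_rot":[0,0,1.8],"jaw":3.5},
    {"offset":[0,0,0.016],"delta_rot":[0,0,2.4],"jaw":3.5},
    {"offset":[0,0,0.02],"delta_rot":[0,0,3.0],"jaw":3.5},
    {"offset":[0,0,0.024],"delta_rot":[0,0,3.6],"jaw":3.5},
    {"offset":[0,0,0.028],"delta_rot":[0,0,4.2],"jaw":3.5},
    {"offset":[0,0,0.032],"delta_rot":[0,0,4.8],"jaw":3.5},
  ],
)

```text
time: 20.7
position: [0.6409, 0.1108, 0.1511]
tool_rot: [0.935, -0.355, 0.001, -0.0]
ft_force: [3.4, 4.0, 0.6]
grip_width: 0.0391
```

```bash
python3 -c "
from h import *
tq()"
```

```text
t 20.70 z 0.1511 turned 2.479 Mz 0.166 tau6 0.094 v6 0.1247 Fz 0.61 w 0.0391
```

>>> drive_tool(
  plan=[
    {"offset":[0,0,0.004],"delta_rot":[0,0,0.6],"jaw":3.5},
    {"offset":[0,0,0.008],"delta_rot":[0,0,1.2],"jaw":3.5},
    {"offset":[0,0,0.012],"delta_rot":[0,0,1.8],"jaw":3.5},
    {"offset":[0,0,0.016],"delta_rot":[0,0,2.4],"jaw":3.5},
    {"offset":[0,0,0.02],"delta_rot":[0,0,3.0],"jaw":3.5},
    {"offset":[0,0,0.024],"delta_rot":[0,0,3.6],"jaw":3.5},
    {"offset":[0,0,0.028],"delta_rot":[0,0,4.2],"jaw":3.5},
    {"offset":[0,0,0.032],"delta_rot":[0,0,4.8],"jaw":3.5},
  ],
)

```text
time: 21.37
position: [0.6409, 0.1108, 0.1507]
tool_rot: [0.919, -0.394, 0.001, -0.0]
ft_force: [3.6, 3.6, 0.2]
grip_width: 0.0391
```

```bash
python3 -c "
from h import *
tq()"
```

```text
t 21.37 z 0.1507 turned 2.563 Mz 0.206 tau6 0.094 v6 0.1248 Fz 0.18 w 0.0391
```

>>> drive_tool(
  plan=[
    {"offset":[0,0,0.004],"delta_rot":[0,0,0.6],"jaw":3.5},
    {"offset":[0,0,0.008],"delta_rot":[0,0,1.2],"jaw":3.5},
    {"offset":[0,0,0.012],"delta_rot":[0,0,1.8],"jaw":3.5},
    {"offset":[0,0,0.016],"delta_rot":[0,0,2.4],"jaw":3.5},
    {"offset":[0,0,0.02],"delta_rot":[0,0,3.0],"jaw":3.5},
    {"offset":[0,0,0.024],"delta_rot":[0,0,3.6],"jaw":3.5},
    {"offset":[0,0,0.028],"delta_rot":[0,0,4.2],"jaw":3.5},
    {"offset":[0,0,0.032],"delta_rot":[0,0,4.8],"jaw":3.5},
  ],
)

```text
time: 22.03
position: [0.6409, 0.1108, 0.1504]
tool_rot: [0.902, -0.432, 0.001, -0.0]
ft_force: [3.5, 2.8, 0.2]
grip_width: 0.0389
```

```bash
python3 -c "
from h import *
tq()"
```

```text
t 22.03 z 0.1504 turned 2.647 Mz 0.143 tau6 0.094 v6 0.1255 Fz 0.23 w 0.0389
```

>>> drive_tool(
  plan=[
    {"offset":[0,0,0.004],"delta_rot":[0,0,0.6],"jaw":3.5},
    {"offset":[0,0,0.008],"delta_rot":[0,0,1.2],"jaw":3.5},
    {"offset":[0,0,0.012],"delta_rot":[0,0,1.8],"jaw":3.5},
    {"offset":[0,0,0.016],"delta_rot":[0,0,2.4],"jaw":3.5},
    {"offset":[0,0,0.02],"delta_rot":[0,0,3.0],"jaw":3.5},
    {"offset":[0,0,0.024],"delta_rot":[0,0,3.6],"jaw":3.5},
    {"offset":[0,0,0.028],"delta_rot":[0,0,4.2],"jaw":3.5},
    {"offset":[0,0,0.032],"delta_rot":[0,0,4.8],"jaw":3.5},
  ],
)

```text
time: 22.7
position: [0.6409, 0.1108, 0.1501]
tool_rot: [0.883, -0.47, 0.001, -0.0]
ft_force: [3.7, 3.4, 0.2]
grip_width: 0.0392
```

```bash
python3 -c "
from h import *
tq()"
```

```text
t 22.70 z 0.1501 turned 2.731 Mz 0.178 tau6 0.117 v6 0.1241 Fz 0.21 w 0.0392
```

>>> drive_tool(
  plan=[
    {"offset":[0,0,0.004],"delta_rot":[0,0,0.6],"jaw":3.5},
    {"offset":[0,0,0.008],"delta_rot":[0,0,1.2],"jaw":3.5},
    {"offset":[0,0,0.012],"delta_rot":[0,0,1.8],"jaw":3.5},
    {"offset":[0,0,0.016],"delta_rot":[0,0,2.4],"jaw":3.5},
    {"offset":[0,0,0.02],"delta_rot":[0,0,3.0],"jaw":3.5},
    {"offset":[0,0,0.024],"delta_rot":[0,0,3.6],"jaw":3.5},
    {"offset":[0,0,0.028],"delta_rot":[0,0,4.2],"jaw":3.5},
    {"offset":[0,0,0.032],"delta_rot":[0,0,4.8],"jaw":3.5},
  ],
)

```text
time: 23.37
position: [0.6409, 0.1107, 0.1498]
tool_rot: [0.862, -0.506, 0.001, -0.0]
ft_force: [4.2, 3.9, 0.6]
grip_width: 0.0391
```

```bash
python3 -c "
from h import *
tq()
cv2.imwrite('pics/w9.png',camera('wrist')[:,:,::-1]);tq()"
```

```text
t 23.37 z 0.1498 turned 2.814 Mz 0.278 tau6 0.165 v6 0.1230 Fz 0.59 w 0.0391
t 23.42 z 0.1498 turned 2.815 Mz 0.189 tau6 0.228 v6 -0.0205 Fz 0.59 w 0.0390
```

View pics/w9.png

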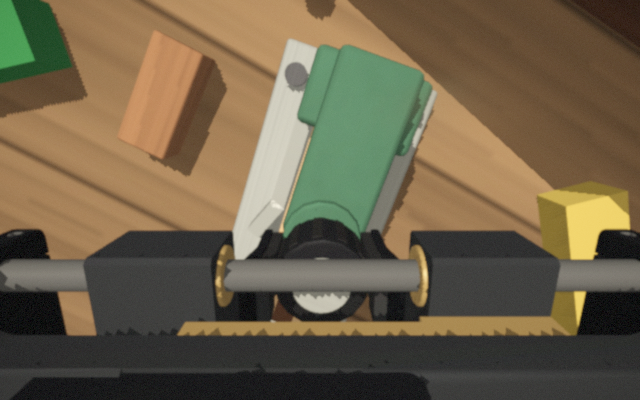

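Contact at about 2.69 rad: tau6 rises 0.094 → 0.117 → 0.165, matching the stated 0.57 N m/rad. That puts the pad at about 19 N now, so 2.4° more gives about 25 N.

>>> drive_tool(
  plan=[
    {"offset":[0,0,0.002],"delta_rot":[0,0,0.3],"jaw":3.5},
    {"offset":[0,0,0.004],"delta_rot":[0,0,0.6],"jaw":3.5},
    {"offset":[0,0,0.006],"delta_rot":[0,0,0.9],"jaw":3.5},
    {"offset":[0,0,0.008],"delta_rot":[0,0,1.2],"jaw":3.5},
    {"offset":[0,0,0.01],"delta_rot":[0,0,1.5],"jaw":3.5},
    {"offset":[0,0,0.012],"delta_rot":[0,0,1.8],"jaw":3.5},
    {"offset":[0,0,0.014],"delta_rot":[0,0,2.1],"jaw":3.5},
    {"offset":[0,0,0.016],"delta_rot":[0,0,2.4],"jaw":3.5},
  ],
)

```text
time: 24.08
position: [0.6409, 0.1107, 0.1497]
tool_rot: [0.852, -0.524, 0.001, -0.0]
ft_force: [3.5, 3.3, 0.7]
grip_width: 0.0393
```

```bash
python3 -c "
from h import *
tq()"
```

```text
t 24.08 z 0.1497 turned 2.856 Mz 0.271 tau6 0.228 v6 0.0640 Fz 0.65 w 0.0393
```

About 25 N by torque (corrected for speed) and by angle (0.165 rad × 150 N/rad). Letting go.

>>> drive_tool(
  plan=[
    {"offset":[0,0,0],"delta_rot":[0,0,0],"jaw":4.2},
    {"offset":[0,0,0],"delta_rot":[0,0,0],"jaw":5.5},
    {"offset":[0,0,0],"delta_rot":[0,0,0],"jaw":6.5},
    {"offset":[0,0,0],"delta_rot":[0,0,0],"jaw":7.5},
    {"offset":[0,0,0],"delta_rot":[0,0,0],"jaw":8.0},
    {"offset":[0,0,0],"delta_rot":[0,0,0],"jaw":8.0},
    {"offset":[0,0,-1],"delta_rot":[0,0,0],"jaw":8.0},
    {"offset":[0,0,-3],"delta_rot":[0,0,0],"jaw":8.0},
  ],
)

```text
time: 24.75
position: [0.6381, 0.1105, 0.1771]
tool_rot: [0.852, -0.524, -0.003, 0.002]
ft_force: [-0.9, 0.6, -0.0]
grip_width: 0.0773
```

>>> drive_tool(
  plan=[
    {"offset":[0,0,-3],"delta_rot":[0,0,0],"jaw":8.0},
    {"offset":[0,0,-6],"delta_rot":[0,0,0],"jaw":8.0},
    {"offset":[0,0,-10],"delta_rot":[0,0,0],"jaw":8.0},
    {"offset":[0,0,-14],"delta_rot":[0,0,0],"jaw":8.0},
    {"offset":[0,0,-17],"delta_rot":[0,0,0],"jaw":8.0},
    {"offset":[0,0,-18],"delta_rot":[0,0,0],"jaw":8.0},
    {"offset":[0,0,-18],"delta_rot":[0,0,0],"jaw":8.0},
    {"offset":[0,0,-18],"delta_rot":[0,0,0],"jaw":8.0},
  ],
)

```text
time: 25.42
position: [0.6397, 0.1107, 0.3589]
tool_rot: [0.852, -0.524, -0.0, 0.0]
ft_force: [0.2, -0.9, -0.0]
grip_width: 0.0795
```

Run:
```python
from h import *
st()
cv2.imwrite("pics/w10.png",camera("wrist")[:,:,::-1])
cv2.imwrite("pics/s10.png",camera("scene")[:,:,::-1])
```

```text
t 25.42 pos [0.6397 0.1107 0.3589] seat 0.027652496409103434 0.0028255764204517747 F along/lat/z -0.015544463059342673 -0.9370862500554257 -0.0011817086860462789 M [-0.0203  0.0161  0.0271] w 0.07946474141186358 yaw -1.1026887893459565 q6 1.1023326104125144
```

View pics/w10.png

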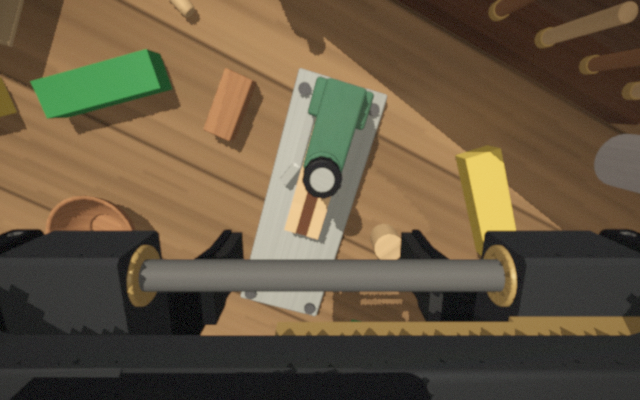

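View pics/s10.png

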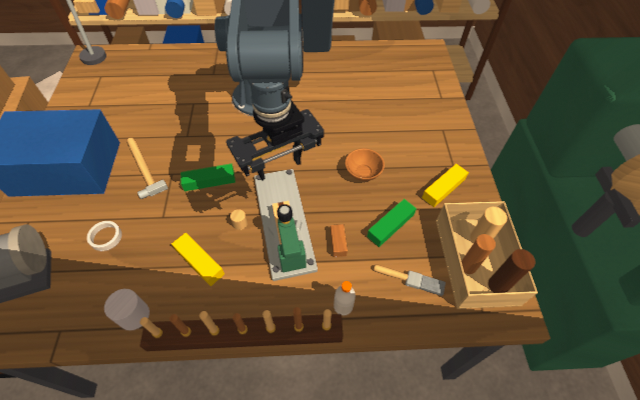

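The gripper is clear of the press. The blank sits straight under the knob (wrist view, knob at (322,178), rear end at (306,235)), and the bystanders are where they started in the scene view. Handing in.

```bash
python3 -c "
from h import *
hand_in();print(get_obs()['time'])"
```

```text
the job is handed in; nothing more can be done
the job is handed in; nothing more can be done
```

I slid the blank home, screwed the pad down to about 25 N by feel, let go of the knob and handed the job in, with the clock at about 25.5 s of the 69 s allowed. No verdict was reported.

- **Blank:** I gripped it softly, squared it up and slid it between the fences. It stopped against the column at about 6 N. In the wrist picture afterwards its rear face was within about 0.5 mm of home, measured from the two ends of the bed. A first, coarser reading had suggested about 3 mm short. It went away once I located the edges more carefully.
- **Knob and pad:** I turned the knob clockwise by 2.86 rad, sinking with it. Upward pull on the knob never read above about 2.5 N, less than the 4 N its spring needs to lift. Contact came at about 2.69 rad, and both the joint 6 torque and the angle turned past contact give about 25 N on the pad. The wrist moment was noisier and read lower, but it rose the same way.
- **Last pictures:** They were taken after letting go and rising clear. The blank was still straight under the pad, the gripper touched nothing and the other things on the bench had not visibly moved. I did not measure the blank's position again after turning the knob.

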